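Feed print scrap to the bench granulator and hold its run dial at the third stop

TASK

Tip all five pieces of support scrap out of the orange pot into the granulator's yellow hopper and stand the empty pot upright on the bench again. Then take the granulator's hold-to-run dial, turn it clockwise from Off counting the clicks to the third stop and never on towards the fourth, and finish still gripping it there, because it springs back to Off if you let go. Leave the other things on the bench where they are.

Things in the scene. Friction and masses are not known exactly. Their poses are not given: they have to be found in the camera images.
- scrap_pot: the pot of scrap: orange smooth plastic, round, straight-sided, open top, no handle; outside diameter 66 mm, 85 mm high, wall 3 mm, floor 4 mm, about 0.12 kg empty. Starts upright on the bench (z = 0), the five pieces in it. Origin: centre of its foot; z up along its axis
- scrap_pot_rim (a point): centre of the scrap pot's mouth, 85 mm above its foot along its axis. Tipped some 120 to 130 degrees from upright the pot lets the pieces slide out; a steeper tip or a little shake helps
- scrap1: beige piece of broken-off print support, 20 x 14 x 12 mm, about 11 g; origin: centre of its underside
- scrap2: beige piece of broken-off print support, 18 x 15 x 13 mm, about 11 g; origin: centre of its underside
- scrap3: beige piece of broken-off print support, 21 x 13 x 12 mm, about 11 g; origin: centre of its underside
- scrap4: beige piece of broken-off print support, 19 x 14 x 14 mm, about 11 g; origin: centre of its underside
- scrap5: beige piece of broken-off print support, 20 x 15 x 11 mm, about 11 g; origin: centre of its underside
- hopper_mouth (a point): centre of the granulator's round yellow hopper mouth, at the rim, 192 mm above the bench. Mouth 170 mm wide inside, narrowing to 110 mm over two toothed cutter shafts 70 mm below. Orientation as the granulator (200 x 410 mm, fixed; front faces -x): its white drive housing, 122 mm high, lies on the +y side with the dial's axis 225 mm along y and -10 mm along x from here
- dial_plate (a point): centre of the black round plate (92 mm wide, top 126 mm above the bench) under the dial, orientation as the granulator. Marks for the pointer at its edge, clockwise seen from above: red Off mark at 0.8 rad from this point's x axis towards its y axis, then white stops 1 to 4 at 0.4, 0, -0.4, -0.8 rad, each broader than the last
- dial_grip (a point): point on the dial's upright axis at grip height, 153 mm above the bench. The dial is a grey pointer knob: a skirt 46 mm wide, its top 132 mm above the bench, and on it an upright bar 46 mm long, 14 mm thick, its top 160 mm above the bench. The point turns with the dial: x runs along the bar to the white pointer line, so fingers close along y
- dial (a joint): dial angle, rad, growing clockwise seen from above: 0 = Off (rest), stops at 0.4, 0.8, 1.2 (third), 1.6; end 1.72. A spring (0.1 N m at Off, 0.14 at the third stop) turns it to Off when let go. Clicks add to that: 0.06 N m against the turn just past each stop, fading to 0 at the crest half way, then growing to 0.06 with the turn just before the next stop. Turn in one firm grasp
- spare_pot: the other pot, empty, blue, same shape and size as the scrap pot; origin: centre of its foot. Leave it alone.
- cutters: flush cutters with green handles, about 130 mm long, 12 mm high, lying flat; origin at the pivot, x along the jaws. Leave alone.
- needle_file: needle file, blue handle, 165 mm long, lying; origin at the handle's front end, x along the blade. Leave alone.
- scraper: scraper with a wooden handle, 190 mm long, lying; x points along it to the blade. Leave alone.
- glue: white glue bottle with a red cap, 40 mm wide, 100 mm high, standing; origin: centre of its foot. Leave alone.
- printed_gear: beige printed gear, 60 mm across, 18 mm high, lying flat; origin: centre of its underside. Leave alone.
- sanding_block: cork sanding block 100 x 60 x 26 mm; origin: centre of its underside. Leave alone.
Not all that is in view belongs to the job. What is meant by the scrap_pot is not green or white, and is the smaller of those in its own colour.

How it is judged:
By the outcome, as a careful person would: the job done as asked, in the order asked, and still so for the second after the job is handed in, while the arm keeps its last pose, push and grip.
It also fails if it takes over 72 s, if anything falls off the work surface, if the arm or the gripper's body presses on something with over 40 N, if the wrist force passes 120 N, or if a joint passes its speed limit or range.

ROBOT

A 7-joint arm with a two-finger parallel gripper is mounted at the origin on the work surface. World frame = base frame: x ahead of the robot, y to its left, z up, the work surface at z = 0. Lengths are in m, angles in rad, forces in N, time in s.
With the tool pointing down it reaches from about 0.4 to 0.85 m from the base axis. Payload 4.5 kg.
Tool frame: the origin (TCP) lies between the finger pads; the fingertips stand 25 mm ahead of it and the grasp point (between the pads) lies 6 mm ahead of it (r.tips_ahead is the distance from the TCP to the fingertips, in m); z points along the fingers, y is the direction in which the jaws open and shut (so a half turn about z gives the same grasp; the last joint's range is limited). The gripper opens to 88 mm and grips with 3 to 60 N. Pads are 18 mm wide; open, the fingers measure 123 mm over their backs; the gripper's body (75 mm by 187 mm) begins 45 mm behind the grasp point.
Start: joints at [0.034, 0.689, -0.195, 1.565, 0.157, 0.902, -0.215], TCP at [0.625, 0, 0.264] pointing down, gripper open.
Joint ranges: [-3.01, 3.01], [-0.46, 2.08], [-1.47, 1.51], [0.13, 2.56], [-1, 4.14], [0.04, 2.09], [-2.66, 2.66]. Speed limits (rad/s): [2.57, 2.57, 3.14, 3.14, 3.14, 3.14, 3.14].

INTERFACE

Orientations are given as a unit quaternion [x, y, z, w].
In Python, from plant import r, imaging gives the robot as it stands.
- The arm moves only by the tool send_rows, never from a script. Its argument "moves" is one flat list of numbers, 6 for each row, row after row: the shift along the tool's x, y, z in m, then the turn, a rotation vector about the tool's x, y, z in degrees. A call has exactly 5 rows; each row is the pose to reach, as a shift and turn from the pose measured when the call began, along the tool's axes at that moment; what a row does not reach only later rows make up. A row lasts 1/12 s, in which the tool goes at most 41.7 mm and 7.16 degrees, less where a joint would pass 70% of its speed; a pose out of reach is approached as far as the arm can. A call with a gripper value outside its range is refused whole. "claw" is the closure, from -1 (fully open) to 1 (shut), so that 0 is half open, set as the call begins (left out, the last holds). The fingers move at their own pace and stop on an object; "grip_force" is the grip in N (left out, the last holds). Time passes only in rows, so rows that repeat a pose let the fingers close, or fill a call up. It gives the time, the measured TCP pose, the force and the opening at its end, in the units of the state.
- r.get_state(): the state, without advancing time (a new reading comes with each control period).
- imaging.snapshot(name): name is "scene" or "side" or "wrist"; returns a dict with "image" (420x560x3 uint8, red, green, blue), "depth" (420x560 float32, m along the optical axis (not along the pixel's ray), 0 where there is no reading), "mtx" (3x3 intrinsics, pixels), "rvec" (rotation vector, rad) and "tvec" (3), from world to camera coordinates, as OpenCV has them. Camera axes: x right, y down, z forward; pixel columns grow to the right and rows downward; lengths in m; the calibration is good to about 2 mm. The wrist camera is an equidistant fisheye: a pixel r from the principal point sees the ray r / f radians off the axis. A picture is of the moment at which its call begins.
- r.finish_job(): hands the job in, once; it reports no verdict.
Trained networks look in a picture, given as the dict that the camera call returned (one of the last four; its "shot" number tells which), for a name from the list of things; names that differ only in an ending like _2 or _b are one class to them, and where a whole thing is asked for, a point or a joint stands for the part that bears it (a point fixed in the world has none). Each returns a list of dicts, best first, with "score" (0 to 1); they miss things now and then, are a little off and sometimes report something else, mostly with a low value. They report only what shows in the picture. A call takes as long as a camera call. They do not tell look-alikes from the thing itself.
- imaging.look_for(query, picture): "box" ([centre column, centre row, width, height] as shares, 0 to 1, of the picture: columns of its width, rows of its height, round what is visible of it).
- imaging.silhouettes(query, picture): "pixels" (420x560 bool, what is visible of it) and "box" ([centre column, centre row, width, height] as shares, 0 to 1, of the picture: columns of its width, rows of its height, round what is visible of it).
- imaging.pinpoint(query, picture): "point" ([column, row] as shares, 0 to 1, of the picture: columns of its width, rows of its height: a listed point, or the origin of a listed thing).
The state is a dict: "clock": time; "q": joint angles; "qd": joint speeds; "joint_torque": joint torques, N m; "tool_pos": TCP position; "eef_rot": TCP orientation; "contact_force": force on the tool from outside, world axes, zero at the start; "moment": the same for the moment, N m; "opening": opening from 0.0 (shut) to 1.0 (fully open).
Only numpy, scipy, OpenCV 4.12 (cv2) and the standard library are available. Lean on these libraries where they do the work, as an engineer would, in place of code of your own. Each camera call takes 0.05 s, during which the arm holds its last target.

## Working session

There is one attempt and no reset: what is moved stays moved. The work goes in short steps, Python scripts to look and compute and a tool call to move; the robot and the scene stay as the last step left them, time stands still between calls to the robot, and variables do not carry over. Pictures are saved under pics/ and viewed, and the job is handed in when it is done.

Besides the shell and the picture viewer there is one more tool, called after "Call:" as name(argument=value, ...), one argument or row to a line, values as JSON. send_rows: Moves the arm, as the interface text tells. Its arguments: {"type":"object","properties":{"moves":{"type":"array"},"claw":{"type":"number"},"grip_force":{"type":"number"}},"required":["moves"]}

```bash
ls; mkdir -p pics
python3 - <<'E'
from plant import r, imaging
import cv2
print(r.get_state())
for n in ["scene","side","wrist"]:
    s=imaging.snapshot(n); cv2.imwrite(f"pics/{n}0.png",s["image"][:,:,::-1]); print(n,s["mtx"],s["rvec"],s["tvec"],s["shot"])
E
```

```text
pics
{'clock': 0.0, 'q': array([ 0.03383207,  0.68994515, -0.19452681,  1.56633794,  0.15731426,
        0.90248629, -0.2151023 ]), 'qd': array([-0.00097245, -0.00045878,  0.0011763 , -0.00011933,  0.00069196,
       -0.00028876,  0.00138058]), 'joint_torque': array([ 3.38560185e-04, -5.27571630e+01, -1.26686912e+00, -1.53434461e+01,
       -5.26333472e-02,  6.56995355e-03,  1.65937727e-04]), 'tool_pos': array([ 6.24421880e-01, -6.22560131e-05,  2.62936175e-01]), 'eef_rot': array([ 7.07082449e-01,  7.07130550e-01, -6.76159754e-04, -5.80947335e-04]), 'contact_force': array([ 0.67498695,  0.66733515, -0.49201008]), 'moment': array([ 0.00584069,  0.00035863, -0.0468028 ]), 'opening': 1.0019926640844632}
scene [[401.00346306   0.         285.18080081]
 [  0.         401.00346306 209.53978397]
 [  0.           0.           1.        ]] [ 2.19260733  0.69839842 -0.33029252] [-0.43193794 -0.07229903  1.55170612] 1
side [[475.06681788   0.         274.9587965 ]
 [  0.         475.06681788 212.65833037]
 [  0.           0.           1.        ]] [ 2.22220752 -0.39337716  0.19833895] [-0.45510728  0.2211747   1.13041189] 2
wrist [[325.1922621    0.         279.27549167]
 [  0.         325.1922621  211.67736744]
 [  0.           0.           1.        ]] [-2.87451755e+00 -1.69330971e-03  2.45193685e-03] [-0.62499903 -0.03577489  0.38864079] 3
```

View pics/scene0.png

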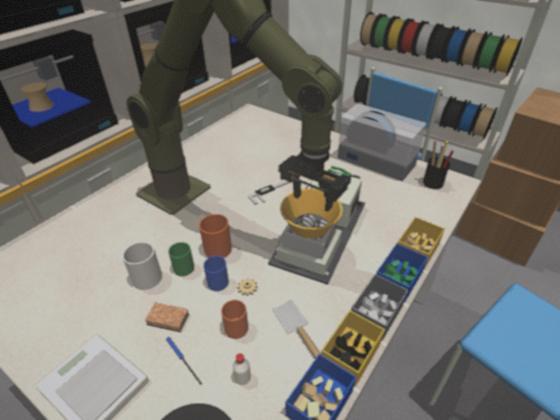

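View pics/side0.png

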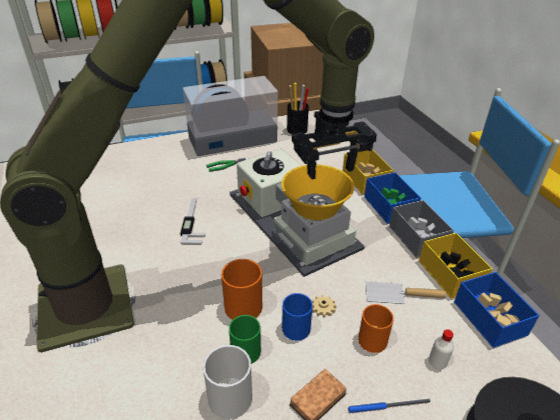

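View pics/wrist0.png

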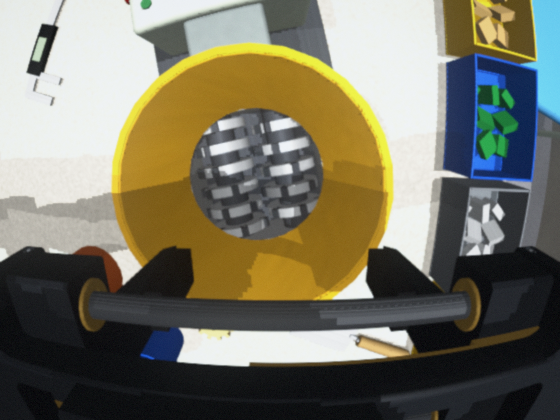

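The scene picture shows two orange pots, the large one at (216,236) and a small one at (235,319). Also pot-like are the grey pot at (142,266), the green one at (181,259) and the blue one at (216,273). In the side view the small orange pot is at (376,328). By the description, the small orange pot is the scrap_pot. I'll check it in a close crop and measure.

```bash
cat > h.py <<'E'
import numpy as np, cv2
from scipy.spatial.transform import Rotation as R
def cloud(s):
    K=s["mtx"]; d=s["depth"]; h,w=d.shape
    u,v=np.meshgrid(np.arange(w),np.arange(h))
    P=np.stack([(u-K[0,2])/K[0,0]*d,(v-K[1,2])/K[1,1]*d,d],-1)
    Rm=cv2.Rodrigues(s["rvec"])[0]
    W=(P-s["tvec"])@Rm
    W[d<=0]=np.nan
    return W
def ray_at_z(s,u,v,z):
    K=s["mtx"];Rm=cv2.Rodrigues(s["rvec"])[0]
    c=-Rm.T@s["tvec"]; d=Rm.T@np.array([(u-K[0,2])/K[0,0],(v-K[1,2])/K[1,1],1])
    return c+d*(z-c[2])/d[2]
def circ(P):
    A=np.c_[2*P[:,:2],np.ones(len(P))]; x=np.linalg.lstsq(A,(P[:,:2]**2).sum(1),rcond=None)[0]
    return x[:2],np.sqrt(x[2]+x[0]**2+x[1]**2)
E
python3 - <<'E'
from plant import r, imaging
import numpy as np,cv2
from h import *
pics={n:imaging.snapshot(n) for n in ["scene","side"]}
for n,s in pics.items():
    W=cloud(s)
    np.savez(f"{n}.npz",W=W,img=s["image"],**{k:s[k] for k in("mtx","rvec","tvec")})
    for q in ["scrap_pot","spare_pot","glue","printed_gear","sanding_block","scraper","needle_file","cutters"]:
        for o in imaging.silhouettes(q,s)[:3]:
            m=o["pixels"]; p=W[m]; p=p[~np.isnan(p[:,0])]
            if len(p)==0: continue
            print(n,q,round(o["score"],2),np.round(np.array(o["box"][:2])*[560,420]),np.round(np.percentile(p,[2,50,98],axis=0),3).tolist())
    for q in ["hopper_mouth","dial_plate","dial_grip"]:
        z={"hopper_mouth":.192,"dial_plate":.126,"dial_grip":.153}[q]
        for o in imaging.pinpoint(q,s)[:2]:
            u,v=np.array(o["point"])*[560,420]; print(n,q,round(o["score"],2),u,v,ray_at_z(s,u,v,z).round(4))
s=pics["side"]["image"];c=pics["scene"]["image"]
a=cv2.resize(c[280:360,195:275],(380,380),interpolation=2);b=cv2.resize(s[290:370,336:416],(380,380),interpolation=2)
cv2.imwrite("pics/crop1.png",np.hstack([a,b])[:,:,::-1])
E
```

```text
scene scrap_pot 0.9 [142. 266.] [[0.219, -0.39, 0.002], [0.283, -0.35, 0.074], [0.306, -0.304, 0.116]]
scene scrap_pot 0.87 [217. 236.] [[0.313, -0.178, 0.009], [0.369, -0.142, 0.077], [0.401, -0.09, 0.118]]
scene scrap_pot 0.63 [236. 321.] [[0.566, -0.354, 0.002], [0.6, -0.324, 0.05], [0.63, -0.291, 0.087]]
scene spare_pot 0.89 [215. 275.] [[0.419, -0.267, 0.005], [0.457, -0.239, 0.054], [0.482, -0.204, 0.087]]
scene glue 0.65 [242. 370.] [[0.673, -0.437, 0.001], [0.709, -0.426, 0.061], [0.721, -0.401, 0.102]]
scene glue 0.58 [316. 230.] [[0.525, -0.073, 0.009], [0.631, 0.022, 0.102], [0.702, 0.299, 0.193]]
scene printed_gear 0.48 [250. 288.] [[0.507, -0.224, -0.001], [0.538, -0.199, 0.01], [0.562, -0.167, 0.021]]
scene sanding_block 0.97 [167. 318.] [[0.381, -0.451, 0.003], [0.433, -0.414, 0.026], [0.479, -0.372, 0.03]]
scene scraper 0.59 [295. 329.] [[0.651, -0.268, -0.0], [0.71, -0.219, 0.004], [0.814, -0.171, 0.021]]
scene needle_file 0.53 [295. 328.] [[0.65, -0.269, -0.001], [0.713, -0.219, 0.004], [0.817, -0.169, 0.021]]
scene needle_file 0.49 [183. 362.] [[0.473, -0.487, -0.0
[... 1338 characters left out ...]
271, 0.0], [0.713, -0.222, 0.004], [0.818, -0.17, 0.021]]
side needle_file 0.61 [391. 409.] [[0.471, -0.488, -0.001], [0.533, -0.468, 0.009], [0.624, -0.451, 0.015]]
side needle_file 0.47 [376. 328.] [[0.564, -0.354, 0.003], [0.592, -0.328, 0.053], [0.627, -0.291, 0.086]]
side cutters 0.7 [226. 165.] [[0.421, 0.451, -0.002], [0.467, 0.476, 0.007], [0.529, 0.492, 0.014]]
side hopper_mouth 0.62 317.40799999999996 184.29600000000002 [0.6064 0.0243 0.192 ]
side hopper_mouth 0.17 379.008 312.312 [ 0.5459 -0.3865  0.192 ]
side dial_plate 0.77 267.68 162.918 [0.5558 0.2551 0.126 ]
side dial_plate 0.52 294.224 329.784 [ 0.4047 -0.3236  0.126 ]
side dial_grip 0.6 267.512 154.98 [0.5555 0.2555 0.153 ]
```

View pics/crop1.png

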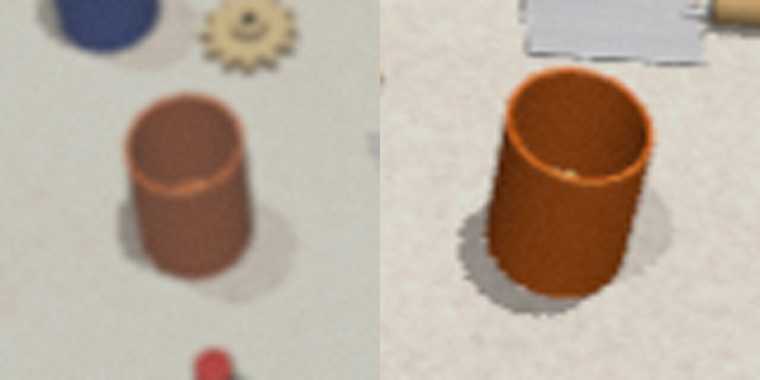

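The crops show the small orange pot (crop at (190,185) and (570,180)) with a beige bit just visible inside over the near rim at (569,173). It is 85 mm high and about 66 mm wide, so this is the one. Next I'll fit the rim, hopper and dial.

Run:
```python
from plant import r, imaging
import plant
print([x for x in dir(r) if x[0]!='_'],[x for x in dir(imaging) if x[0]!='_'], r.tips_ahead)
from h import *
for n in ["scene","side"]:
    D=np.load(n+".npz");W=D["W"]
    X=W.reshape(-1,3); C=D["img"].reshape(-1,3).astype(int)
    def sel(c,rad,z0,z1): return (np.hypot(X[:,0]-c[0],X[:,1]-c[1])<rad)&(X[:,2]>z0)&(X[:,2]<z1)
    for nm,c,z0,z1 in [("pot",(.598,-.322),.078,.095),("hop",(.606,.024),.186,.2),("spare",(.45,-.236),.078,.095),("big",(.36,-.135),.11,.13)]:
        m=sel(c,.11 if nm=="hop" else .07,z0,z1)
        if nm=="hop": m&=(C[:,0]>120)&(C[:,2]<90)
        p=X[m]
        for _ in range(4):
            cc,rr=circ(p); e=abs(np.hypot(*(p[:,:2]-cc).T)-rr); p=p[e<max(.004,1.5*np.median(e))]
        print(n,nm,len(p),cc.round(4),rr.round(4),p[:,2].mean().round(4))
    m=sel((.555,.25),.035,.15,.168); p=X[m]
    if len(p)>5:
        c=p.mean(0); u,s,vt=np.linalg.svd((p-c)[:,:2]); print(n,"bar",len(p),c.round(4),np.degrees(np.arctan2(vt[0,1],vt[0,0])),((p-c)[:,:2]@vt[0]).min(),((p-c)[:,:2]@vt[0]).max())
    # housing top
    m=sel((.56,.25),.2,.117,.127)&(C.min(1)>110); p=X[m][:,:2].astype(np.float32)
    print("housing",len(p),cv2.minAreaRect(p))
img=np.load("side.npz")["img"]; cv2.imwrite("pics/dial0.png",cv2.resize(img[135:215,225:305],(600,600),interpolation=2)[:,:,::-1])
```

```text
['Unreachable', 'finish_job', 'get_state', 'tips_ahead'] ['look_for', 'pinpoint', 'silhouettes', 'snapshot'] 0.025
scene pot 146 [ 0.5987 -0.3223] 0.0312 0.0838
scene hop 246 [0.607  0.0236] 0.0867 0.1918
scene spare 116 [ 0.4502 -0.2346] 0.0315 0.0833
scene big 178 [ 0.3563 -0.1339] 0.0431 0.1159
housing 355 ((0.5759531259536743, 0.1861128956079483), (0.15704335272312164, 0.26255783438682556), 11.927003860473633)
side pot 234 [ 0.5957 -0.3222] 0.0312 0.0832
side hop 410 [0.6048 0.0238] 0.0868 0.1915
side spare 215 [ 0.4478 -0.2347] 0.0314 0.0832
side big 318 [ 0.3538 -0.1338] 0.0432 0.1155
side bar 58 [0.5487 0.2388 0.1585] -124.36867026294402 -0.02730622461510762 0.022001326369390332
housing 963 ((0.570235013961792, 0.18668507039546967), (0.16139289736747742, 0.2636377513408661), 9.731483459472656)
```

View pics/dial0.png

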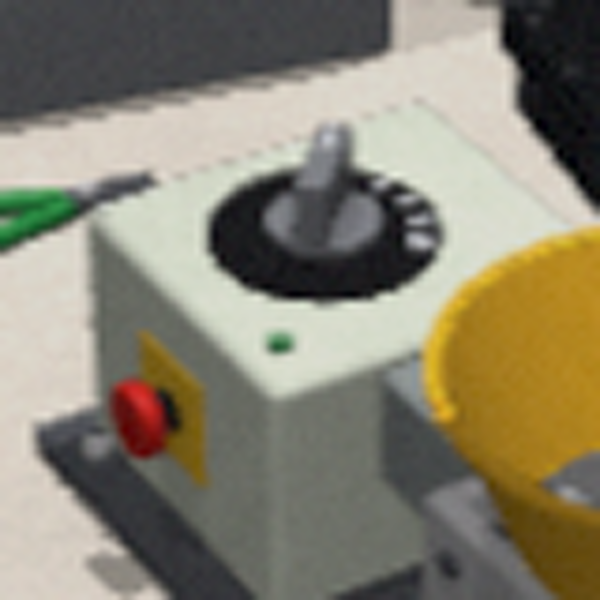

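```bash
cat >> h.py <<'E'
def chain(q):
    Rs=[];M=R.identity()
    for i,a in enumerate(q):
        M=M*R.from_euler('z' if i%2==0 else 'y',a); Rs.append(M)
    return Rs
E
python3 - <<'E'
from plant import r
from h import *
s=r.get_state(); E=chain(s["q"])[-1]; T=R.from_quat(s["eef_rot"])
print(T.as_matrix().round(3)); print(E.as_matrix().round(3)); print((E.inv()*T).as_rotvec(degrees=True).round(2))
E
```

```text
[[ 0.  1.  0.]
 [ 1. -0.  0.]
 [ 0.  0. -1.]]
[[-1. -0.  0.]
 [-0.  1. -0.]
 [-0. -0. -1.]]
[-0.  0. 90.]
```

Call:
send_rows(
  moves=[-0.03,0,-0.02,-6,0,0,-0.06,0,-0.04,-12,0,0,-0.09,0,-0.06,-18,0,0,-0.12,0,-0.08,-24,0,0,-0.15,0,-0.1,-30,0,0],
)

```text
clock: 1.77
tool_pos: [0.6249, -0.1512, 0.3656]
eef_rot: [0.682, 0.683, 0.184, 0.186]
contact_force: [-0.2, -0.0, -0.4]
opening: 1.003
```

```bash
cat > log.py <<'E'
from plant import r
import json,numpy as np
s=r.get_state(); open("log.jsonl","a").write(json.dumps([list(s["q"]),list(s["tool_pos"]),list(s["eef_rot"])])+"\n")
print(s["clock"],s["q"].round(3),s["tool_pos"].round(4),s["opening"],s["contact_force"].round(1))
from scipy.spatial.transform import Rotation as R
print(R.from_quat(s["eef_rot"]).as_matrix().round(3))
E
python3 log.py
```

```text
1.7667 [ 0.426  0.45  -0.316  1.86   0.152  0.33   0.046] [ 0.6249 -0.1512  0.3656] 1.002711793848934 [-0.2 -0.  -0.4]
[[-0.     0.863  0.505]
 [ 1.     0.001 -0.002]
 [-0.002  0.505 -0.863]]
```

Call:
send_rows(
  moves=[-0.03,0,0,0,6,0,-0.06,0,0,0,12,0,-0.09,0,0,0,18,0,-0.12,0,0,0,24,0,-0.15,0,0,0,30,0],
)

```text
clock: 2.18
tool_pos: [0.624, -0.3046, 0.369]
eef_rot: [0.618, 0.707, 0.342, 0.021]
contact_force: [2.8, -0.9, -1.2]
opening: 0.998
```

```bash
python3 log.py
```

```text
2.1833 [ 1.087  0.822 -0.883  1.392 -0.076  0.908  0.645] [ 0.624  -0.3046  0.369 ] 0.9977156385956617 [ 2.8 -0.9 -1.2]
[[-0.234  0.86   0.453]
 [ 0.889  0.001  0.458]
 [ 0.394  0.51  -0.765]]
```

Run:
```python
from h import *
import json
L=[json.loads(l) for l in open("log.jsonl")]
L.append([[0.03383207,0.68994515,-0.19452681,1.56633794,0.15731426,0.90248629,-0.2151023],[0.62442188,-6.2256e-05,0.262936175],None])
A=[];b=[]
for q,p,_ in L:
    c=[m.as_matrix() for m in chain(q)]
    cols=np.c_[[0,0,1],c[1][:,2],c[3][:,2],c[5][:,2],c[1][:,0],c[3][:,0],c[5][:,0]]
    A.append(cols);b.append(p)
A=np.vstack(A);b=np.hstack(b)
for k in (4,7):
    x,res,rk,sv=np.linalg.lstsq(A[:,:k],b,rcond=None); print(x.round(4),rk,sv.round(3),(A[:,:k]@x-b).round(4))
```

```text
[1.0371 0.0245 0.5    0.52  ] 4 [2.94  1.726 0.555 0.259] [ 0.0261  0.1646 -0.0816  0.0857  0.1517  0.119  -0.2269 -0.0831 -0.0374]
[ 1.7155 -0.6894  0.5671  0.1001  0.4444  0.3379 -0.3243] 7 [3.389 2.91  0.861 0.404 0.341 0.149 0.067] [ 0.0102  0.1516 -0.009   0.0644  0.1174  0.0854 -0.1833 -0.1749 -0.0764]
```

Run:
```python
from h import *
import json, itertools
L=[json.loads(l) for l in open("log.jsonl")]
L.append([[0.03383207,0.68994515,-0.19452681,1.56633794,0.15731426,0.90248629,-0.2151023],[0.62442188,-6.2256e-05,0.262936175],[7.07082449e-01,7.07130550e-01,-6.76159754e-04,-5.80947335e-04]])
for q,p,e in L: print((chain(q)[-1].inv()*R.from_quat(e)).as_rotvec(degrees=True))
res=[]
for s in itertools.product([1,-1],repeat=7):
  for base in (0,90,180,270):
    for fl in (0,1):
      D=[]
      for q,p,e in L:
        M=R.from_euler('z',base,degrees=True)*chain(np.array(s)*q)[-1]
        D.append(M.inv()*R.from_quat(e))
      d=max((D[0].inv()*x).magnitude() for x in D[1:])
      res.append((d,s,base,D[0].as_rotvec(degrees=True).round(1)))
res.sort(key=lambda t:t[0])
for t in res[:6]: print(t)
```

```text
[ 0.16042296 -0.16042296 89.84231916]
[-42.5079198   42.5079198   82.42273559]
[ 1.21236169e-02 -1.21242849e-02  8.99922179e+01]
(8.539691005347142e-09, (-1, -1, -1, -1, -1, -1, -1), 180, array([  0.,  -0., -90.]))
(8.539691005347142e-09, (-1, -1, -1, -1, -1, -1, -1), 180, array([  0.,  -0., -90.]))
(8.53969103929642e-09, (-1, 1, -1, 1, -1, 1, -1), 0, array([ 0., -0., 90.]))
(8.53969103929642e-09, (-1, 1, -1, 1, -1, 1, -1), 0, array([ 0., -0., 90.]))
(0.4036898206759635, (1, -1, 1, 1, 1, 1, -1), 90, array([ 97.6, -55.4, 113.8]))
(0.4036898206759635, (1, -1, 1, 1, 1, 1, -1), 90, array([ 97.6, -55.4, 113.8]))
```

```bash
cat >> h.py <<'E'
SG=np.array([-1,1,-1,1,-1,1,-1])
LO=np.array([-3.01,-.46,-1.47,.13,-1,.04,-2.66]);HI=np.array([3.01,2.08,1.51,2.56,4.14,2.09,2.66])
E
python3 - <<'E'
from h import *
import json
L=[json.loads(l) for l in open("log.jsonl")]
L.append([[0.03383207,0.68994515,-0.19452681,1.56633794,0.15731426,0.90248629,-0.2151023],[0.62442188,-6.2256e-05,0.262936175],None])
A=[];b=[]
for q,p,_ in L:
    c=[m.as_matrix() for m in chain(SG*q)]
    A.append(np.c_[[0,0,1],c[1][:,2],c[3][:,2],c[5][:,2],c[1][:,0],c[3][:,0],c[5][:,0]]);b.append(p)
A=np.vstack(A);b=np.hstack(b)
for k in (4,7):
    x,res,rk,sv=np.linalg.lstsq(A[:,:k],b,rcond=None); print(x.round(4),rk,sv.round(3),(A[:,:k]@x-b).round(4))
E
```

```text
[0.2514 0.6646 0.2574 0.3447] 4 [2.94  1.726 0.555 0.259] [ 0.0075  0.027   0.0187 -0.0019 -0.0041 -0.0152 -0.0051  0.0288 -0.0035]
[0.3159 0.7794 0.3197 0.3664 0.0503 0.0566 0.1291] 7 [3.389 2.91  0.861 0.404 0.341 0.149 0.067] [ 0.0048  0.0034 -0.0021  0.0039 -0.0027 -0.0115 -0.0077  0.0092  0.0136]
```

```bash
cat > mv.py <<'E'
import sys
from plant import r
from h import *
def frame(az,p,roll=0):
    # tool z pointing at azimuth az (deg), p deg below horizontal; tool y horizontal; then roll about tool z
    a,p=np.radians([az,p]); z=np.array([np.cos(a)*np.cos(p),np.sin(a)*np.cos(p),-np.sin(p)])
    y=np.array([-np.sin(a),np.cos(a),0]); x=np.cross(y,z)
    return R.from_matrix(np.c_[x,y,z])*R.from_euler('z',roll,degrees=True)
def rel(pos,rot,s=None):
    s=s or r.get_state(); T=R.from_quat(s["eef_rot"])
    d=T.inv().apply(np.array(pos)-s["tool_pos"]); v=(T.inv()*rot).as_rotvec(degrees=True)
    n=max(np.linalg.norm(d)/.0417,np.linalg.norm(v)/7.16)
    print("shift",d.round(4).tolist(),"rot",v.round(2).tolist(),"rows",n.round(1)); return d,v
E
python3 - <<'E'
from mv import *
rel((.5,-.1,.4),frame(-90,50))
E
```

```text
shift [0.2231, -0.0907, 0.0139] rot [32.26, -65.56, -3.55] rows 10.2
```

Call:
send_rows(
  moves=[0.022,-0.009,0.001,3,-6.2,-0.3,0.044,-0.018,0.003,6,-12.4,-0.6,0.066,-0.027,0.004,9,-18.6,-0.9,0.088,-0.036,0.005,12,-24.8,-1.2,0.11,-0.045,0.007,15,-31,-1.5],
)

```text
clock: 2.6
tool_pos: [0.5635, -0.2041, 0.3838]
eef_rot: [0.676, 0.722, 0.073, 0.133]
contact_force: [1.6, 0.6, -1.0]
opening: 0.998
```

```bash
python3 log.py;python3 - <<'E'
from mv import *
rel((.5,-.1,.4),frame(-90,50))
E
```

```text
2.6 [ 0.56   0.43  -0.434  1.747  0.3    0.715  0.055] [ 0.5635 -0.2041  0.3838] 0.9981115942297242 [ 1.6  0.6 -1. ]
[[-0.052  0.956  0.29 ]
 [ 0.994  0.076 -0.074]
 [-0.093  0.284 -0.954]]
shift [0.1053, -0.0481, -0.0416] rot [17.23, -34.82, -2.24] rows 5.4
```

Call:
send_rows(
  moves=[0.02,-0.01,-0.008,3,-6.4,-0.4,0.04,-0.019,-0.016,6,-12.8,-0.8,0.06,-0.028,-0.024,9,-19.2,-1.2,0.08,-0.038,-0.032,12.5,-25.6,-1.6,0.1,-0.047,-0.04,15.5,-32,-2],
)

```text
clock: 3.02
tool_pos: [0.5015, -0.1039, 0.4013]
eef_rot: [0.67, 0.675, -0.202, 0.234]
contact_force: [-0.3, 0.8, -2.1]
opening: 1.002
```

```bash
python3 log.py;python3 - <<'E'
from mv import *
rel((.5,-.1,.4),frame(-90,20))
E
```

```text
3.0167 [-0.131  0.413 -0.164  1.843  0.751  1.169 -0.683] [ 0.5015 -0.1039  0.4013] 1.001790824596092 [-0.3  0.8 -2.1]
[[ 0.008  0.999  0.045]
 [ 0.809  0.02  -0.587]
 [-0.587  0.041 -0.808]]
shift [0.0039, -0.0015, -0.0013] rot [2.38, -34.0, -1.19] rows 4.8
```

Call:
send_rows(
  moves=[0,0,0,0.5,-6.8,0,0,0,0,1,-13.6,0,0,0,0,1.5,-20.4,0,0,0,0,2,-27.2,0,0,0,0,2.4,-34,-1],
)

```text
clock: 3.43
tool_pos: [0.5024, -0.1025, 0.4017]
eef_rot: [0.579, 0.577, -0.405, 0.408]
contact_force: [-0.6, -0.1, -0.6]
opening: 1.005
```

```bash
python3 log.py
cat > fit.py <<'E'
from h import *
import json
def basis(q):
    c=[np.eye(3)]+[m.as_matrix() for m in chain(SG*np.array(q))]
    return np.c_[[0,0,1],c[1][:,0],c[2],c[3][:,:2],c[4][:,0],c[4][:,2],c[5][:,:2],c[6][:,0],c[6][:,2]]
names="L0 1x 2x 2y 2z 3x 3y 4x 4z 5x 5y 6x 6z".split()
def getx():
    L=[json.loads(l) for l in open("log.jsonl")]
    L.append([[0.03383207,0.68994515,-0.19452681,1.56633794,0.15731426,0.90248629,-0.2151023],[0.62442188,-6.2256e-05,0.262936175],None])
    A=np.vstack([basis(l[0]) for l in L]);b=np.hstack([l[1] for l in L])
    k=A.shape[1]; lam=3e-4
    x=np.linalg.lstsq(np.vstack([A,lam**.5*np.eye(k)*.3]),np.r_[b,np.zeros(k)],rcond=None)[0]
    return x,A,b
if __name__=="__main__":
    x,A,b=getx(); print(dict(zip(names,x.round(4)))); print(abs(A@x-b).max())
    x=np.linalg.lstsq(A,b,rcond=None)[0]; print(dict(zip(names,x.round(4)))); print(abs(A@x-b).max(),np.linalg.svd(A)[1].round(3))
E
python3 fit.py
```

```text
3.4333 [-0.419  0.657 -0.022  1.91   1.035  1.511 -1.065] [ 0.5024 -0.1025  0.4017] 1.0047103205166381 [-0.6 -0.1 -0.6]
[[ 0.004  1.     0.002]
 [ 0.338  0.    -0.941]
 [-0.941  0.005 -0.338]]
{'L0': np.float64(0.3467), '1x': np.float64(0.0006), '2x': np.float64(-0.0007), '2y': np.float64(-0.0186), '2z': np.float64(0.5632), '3x': np.float64(0.0026), '3y': np.float64(-0.0285), '4x': np.float64(-0.0), '4z': np.float64(0.3433), '5x': np.float64(-0.0001), '5y': np.float64(0.001), '6x': np.float64(0.0007), '6z': np.float64(0.3003)}
6.627457726982033e-05
{'L0': np.float64(0.3469), '1x': np.float64(0.0), '2x': np.float64(-0.0), '2y': np.float64(-0.0188), '2z': np.float64(0.5634), '3x': np.float64(0.0), '3y': np.float64(-0.0269), '4x': np.float64(-0.0), '4z': np.float64(0.3448), '5x': np.float64(-0.0), '5y': np.float64(-0.0004), '6x': np.float64(0.0), '6z': np.float64(0.3011)}
1.7513592798223954e-09 [5.383 5.204 4.207 1.363 1.15  0.611 0.569 0.393 0.362 0.188 0.166 0.127
 0.036]
```

The kinematics fit exactly. Next I'll scan approach directions for the pot and for the tip.

```bash
cat > ik.py <<'E'
from mv import *
from fit import basis,getx
from scipy.optimize import least_squares
PX=getx()[0]
def fk(q): return basis(q)@PX, chain(SG*np.asarray(q))[-1]*R.from_euler('z',90,degrees=True)
def pts(q):
    B=basis(q)*PX; c=np.cumsum(B,1)   # elbow ~ after 2z (col4), wrist after 4z (col8)
    return c[:,4],c[:,8],c[:,12]
def ik(pos,rot,q0,reg=.02):
    def f(q):
        p,M=fk(q); return np.r_[(p-pos)*10,(M.inv()*rot).as_rotvec()*3,reg*(q-q0)]
    s=least_squares(f,np.clip(q0,LO+.02,HI-.02),bounds=(LO,HI),max_nfev=60)
    p,M=fk(s.x); e=np.linalg.norm(p-pos)*1000,np.degrees((M.inv()*rot).magnitude())
    return s.x,e
E
cat > scan.py <<'E'
from ik import *
q0=r.get_state()["q"]
pot=np.array([.597,-.322]);h=.062
for az in (-30,-45,-60,-75,-90):
  for p in (15,25,35,45):
    F=frame(az,p); z=F.as_matrix()[:,2]
    pos=np.array([*pot,h])-z*.012
    out=[]
    for fl in (0,180):
      best=None
      for q5 in (1,2,3):
        qs=q0.copy();qs[4]=q5;qs[0]=0
        q,e=ik(pos,F*R.from_euler('z',fl,degrees=True),qs,.004)
        if e[0]<1 and e[1]<.5:
            m=np.minimum(q-LO,HI-q).min(); 
            if best is None or m>best[0]: best=(m,q)
      out.append(best)
    for fl,b in zip((0,180),out):
      if b is not None: print(az,p,fl,"margin",b[0].round(2),b[1].round(2),"elbow",pts(b[1])[0].round(2),"wrist",pts(b[1])[1].round(2))
E
python3 scan.py
```

```text
-30 15 0 margin 0.23 [ 0.33  1.42  0.02  2.29  2.95  1.86 -1.69] elbow [ 0.52 -0.2   0.43] wrist [ 0.34 -0.17  0.14]
-30 15 180 margin 0.25 [-0.13  1.68  0.74  2.31  2.82  1.72  0.56] elbow [0.56 0.05 0.28] wrist [ 0.34 -0.17  0.14]
-30 25 0 margin 0.26 [ 0.48  1.28 -0.19  2.3   2.97  1.59 -1.45] elbow [ 0.47 -0.27  0.51] wrist [ 0.35 -0.18  0.19]
-30 25 180 margin 0.23 [-0.1   1.55  0.78  2.33  3.07  1.57  0.63] elbow [0.56 0.04 0.36] wrist [ 0.35 -0.18  0.19]
-30 35 0 margin 0.3 [ 0.6   1.18 -0.38  2.26  2.88  1.28 -1.24] elbow [ 0.42 -0.31  0.56] wrist [ 0.38 -0.19  0.24]
-30 35 180 margin 0.26 [-0.11  1.45  0.85  2.3   3.32  1.37  0.6 ] elbow [0.56 0.04 0.42] wrist [ 0.37 -0.19  0.24]
-30 45 0 margin 0.38 [ 0.7   1.1  -0.53  2.18  2.68  0.98 -1.02] elbow [ 0.37 -0.34  0.6 ] wrist [ 0.41 -0.21  0.28]
-30 45 180 margin 0.34 [-0.13  1.39  0.97  2.22  3.61  1.18  0.44] elbow [0.55 0.05 0.45] wrist [ 0.4  -0.21  0.28]
-45 15 0 margin 0.33 [ 0.23  1.38 -0.1   2.23  2.55  1.76 -1.75] elbow [ 0.54 -0.14  0.45] wrist [ 0.38 -0.11  0.14]
-45 15 180 margin 0.31 [-0.31  1.65  0.74  2.25  2.6
[... 2851 characters left out ...]
0.14]
-90 25 0 margin 0.84 [ 0.03  1.23 -0.07  1.72  1.5   1.21 -1.36] elbow [ 0.53 -0.03  0.53] wrist [ 0.6  -0.04  0.19]
-90 25 180 margin 0.81 [-0.18  1.27  0.3   1.73  1.33  0.88  1.81] elbow [0.53 0.08 0.51] wrist [ 0.6  -0.04  0.19]
-90 35 0 margin 0.83 [ 0.19  1.16 -0.29  1.73  1.54  1.22 -1.27] elbow [ 0.5  -0.12  0.57] wrist [ 0.6  -0.07  0.24]
-90 35 180 margin 0.72 [-0.11  1.18  0.25  1.75  1.32  0.76  1.9 ] elbow [0.52 0.04 0.56] wrist [ 0.6  -0.07  0.24]
-90 45 0 margin 0.83 [ 0.37  1.13 -0.51  1.73  1.55  1.22 -1.15] elbow [ 0.47 -0.2   0.59] wrist [ 0.6  -0.1   0.28]
-90 45 180 margin 0.63 [0.04 1.09 0.09 1.75 1.31 0.74 2.03] elbow [ 0.5  -0.04  0.61] wrist [ 0.6  -0.1   0.28]
```

```bash
cat > scan2.py <<'E'
from ik import *
q0=r.get_state()["q"]
pot=np.array([.597,-.322]);h=.062;az,p=-62,30;ahead=.012
F=frame(az,p); z=F.as_matrix()[:,2]
g=np.array([*pot,h])-z*ahead
qg,e=ik(g,F,np.array([.2,1.2,-.25,2.1,2.2,1.3,-1.5]),.004); print("grasp",g.round(4),qg.round(2),e)
up=F.inv().apply([0,0,1]) # pot axis in tool
hop=np.array([.606,.0237])
for az2 in (-45,-62,-75,-90):
  for p2 in (0,10,20):
    for roll in (-150,-170):
      G=frame(az2,p2,roll); m=G.apply(up); tilt=np.degrees(np.arccos(m[2]))
      # TCP so that mouth centre over hopper, grasp z
      tz=.30
      mc=G.apply([0,0,ahead])+m*(.085-h)
      pos=np.array([hop[0]-mc[0],hop[1]-mc[1],tz])
      low=pos[2]+mc[2]-.033*np.sqrt(1-m[2]**2)
      q=qg.copy()
      # continuation: go to upright there, then roll
      ok=[]
      for t in np.linspace(0,1,8):
        Gt=frame(az2,p2,roll*t); q,e=ik(pos,Gt,q,.01); ok.append(e[0]<1.5 and e[1]<.7)
        if t==0:qu=q
      print(az2,p2,roll,"tilt",tilt.round(0),"mouthdir",m.round(2),"low",low.round(3),ok.count(True),q.round(2),"w",pts(q)[1].round(2),"el",pts(q)[0].round(2))
E
python3 scan2.py
```

```text
grasp [ 0.5921 -0.3128  0.068 ] [ 0.23  1.19 -0.25  2.09  2.17  1.31 -1.54] (np.float64(6.930713489609442e-06), np.float64(4.067811051338773e-06))
-45 0 -150 tilt 139.0 mouthdir [-0.05  0.66 -0.75] low 0.261 8 [-0.62  1.02 -0.03  2.22  1.72  1.61  0.96] w [0.39 0.23 0.3 ] el [0.4  0.26 0.64]
-45 0 -170 tilt 149.0 mouthdir [-0.25  0.46 -0.85] low 0.263 8 [-0.64  1.02 -0.    2.2   1.71  1.58  1.32] w [0.39 0.23 0.3 ] el [0.39 0.27 0.64]
-45 10 -150 tilt 131.0 mouthdir [-0.13  0.75 -0.65] low 0.258 8 [-0.56  0.9  -0.11  2.22  1.73  1.48  1.09] w [0.39 0.22 0.35] el [0.38 0.22 0.7 ]
-45 10 -170 tilt 139.0 mouthdir [-0.35  0.56 -0.75] low 0.259 8 [-0.58  0.9  -0.08  2.2   1.72  1.45  1.45] w [0.4  0.23 0.35] el [0.38 0.22 0.7 ]
-45 20 -150 tilt 122.0 mouthdir [-0.21  0.82 -0.53] low 0.256 8 [-0.45  0.79 -0.22  2.19  1.7   1.35  1.25] w [0.4  0.21 0.4 ] el [0.37 0.16 0.74]
-45 20 -170 tilt 129.0 mouthdir [-0.43  0.64 -0.63] low 0.256 8 [-0.47  0.79 -0.2   2.17  1.7   1.33  1.61] w [0.41 0.22 0.4 ] el [0.37 0.16 0.74]
-62 0 -150 tilt 139.0 mouthdir [ 0.15  0.64 -0.75] low 0.261 8 [-0.45  1.
[... 1860 characters left out ...]
dir [ 0.15  0.5  -0.85] low 0.263 8 [-0.39  1.13 -0.35  1.47  1.22  2.09  1.78] w [0.6  0.32 0.3 ] el [0.48 0.18 0.59]
-90 10 -150 tilt 131.0 mouthdir [ 0.43  0.62 -0.65] low 0.258 8 [-0.28  1.08 -0.55  1.51  1.23  2.09  1.39] w [0.6  0.32 0.35] el [0.48 0.12 0.61]
-90 10 -170 tilt 139.0 mouthdir [ 0.15  0.64 -0.75] low 0.259 8 [-0.28  1.08 -0.55  1.49  1.24  2.09  1.76] w [0.6  0.32 0.35] el [0.48 0.12 0.61]
-90 20 -150 tilt 122.0 mouthdir [ 0.43  0.73 -0.53] low 0.256 8 [-0.16  1.05 -0.76  1.52  1.25  2.09  1.38] w [0.6 0.3 0.4] el [0.49 0.06 0.63]
-90 20 -170 tilt 129.0 mouthdir [ 0.15  0.76 -0.63] low 0.256 8 [-0.16  1.05 -0.76  1.5   1.26  2.09  1.75] w [0.6 0.3 0.4] el [0.49 0.06 0.63]
```

Run:
```python
from mv import *
F=frame(-62,30);z=F.as_matrix()[:,2];g=np.array([.597,-.322,.062])-z*.012
print((g-z*.13)); rel(g-z*.13,F)
```

```text
[ 0.53926645 -0.21341898  0.133     ]
shift [0.2155, 0.0356, 0.1953] rot [-25.31, 10.1, -12.03] rows 7.0
```

Call:
send_rows(
  moves=[0.027,0.0045,0.0245,-3.2,1.3,-1.5,0.054,0.009,0.049,-6.4,2.6,-3,0.081,0.0135,0.0735,-9.6,3.9,-4.5,0.108,0.018,0.098,-12.8,5.2,-6,0.135,0.0225,0.122,-16,6.4,-7.5],
)

```text
clock: 3.85
tool_pos: [0.5261, -0.1713, 0.2319]
eef_rot: [0.499, 0.688, -0.312, 0.424]
contact_force: [0.6, -1.0, 0.6]
opening: 0.998
```

```bash
python3 log.py;  python3 - <<'E'
from mv import *
F=frame(-62,30);z=F.as_matrix()[:,2];g=np.array([.597,-.322,.062])-z*.012
rel(g-z*.13,F)
E
```

```text
3.85 [-0.269  0.869 -0.037  2.215  1.56   1.137 -1.501] [ 0.5261 -0.1713  0.2319] 0.997563052464015 [ 0.6 -1.   0.6]
[[-0.141  0.952  0.273]
 [ 0.422  0.307 -0.853]
 [-0.895 -0.005 -0.445]]
shift [0.0689, 0.0001, 0.0835] rot [-9.07, 3.54, -4.53] rows 2.6
```

Call:
send_rows(
  moves=[0.023,0,0.028,-3,1.2,-1.5,0.046,0,0.056,-6,2.4,-3,0.069,0,0.0835,-9,3.5,-4.5,0.069,0,0.0835,-9,3.5,-4.5,0.069,0,0.0835,-9,3.5,-4.5],
)

```text
clock: 4.27
tool_pos: [0.538, -0.2145, 0.1319]
eef_rot: [0.447, 0.742, -0.26, 0.427]
contact_force: [0.3, -0.3, 0.3]
opening: 0.999
```

```bash
python3 log.py;  python3 - <<'E'
from mv import *
from plant import imaging
F=frame(-62,30);z=F.as_matrix()[:,2];g=np.array([.597,-.322,.062])-z*.012
rel(g,F)
s=imaging.snapshot("wrist");cv2.imwrite("pics/w1.png",s["image"][:,:,::-1])
s=imaging.snapshot("side");cv2.imwrite("pics/s1.png",s["image"][:,:,::-1])
W=cloud(s).reshape(-1,3)
m=(np.hypot(W[:,0]-.597,W[:,1]+.322)<.07)&(W[:,2]>.078)&(W[:,2]<.095);p=W[m]
for _ in range(4):
    cc,rr=circ(p); e=abs(np.hypot(*(p[:,:2]-cc).T)-rr); p=p[e<max(.003,1.5*np.median(e))]
print(cc,rr)
E
```

```text
4.2667 [-0.123  1.067 -0.042  2.303  2.004  1.167 -1.787] [ 0.538  -0.2145  0.1319] 0.9991222209758452 [ 0.3 -0.3  0.3]
[[-0.235  0.885  0.401]
 [ 0.441  0.465 -0.768]
 [-0.866 -0.004 -0.5  ]]
shift [-0.0007, 0.0024, 0.1291] rot [-0.35, 0.03, 0.05] rows 3.1
[ 0.59564672 -0.32225649] 0.03135420737101572
```

View pics/w1.png

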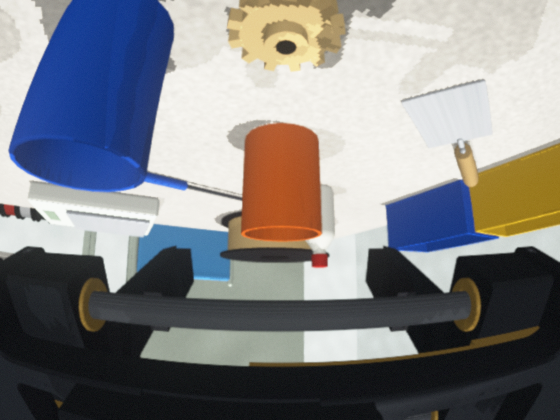

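View pics/s1.png

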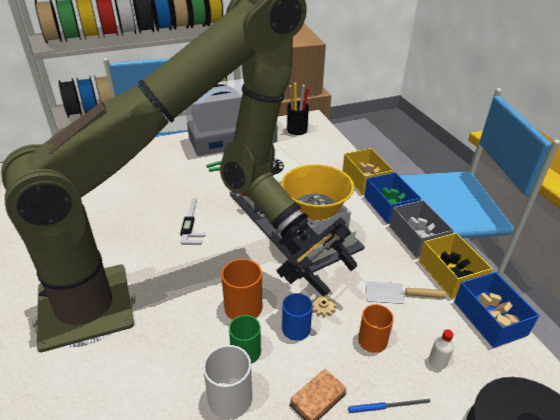

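The wrist picture shows the orange pot centred between the fingers at (281,180). The gear at (285,40) and the blue pot at (95,90) are clear of the path. Moving in along the tool axis.

Call:
send_rows(
  moves=[0,0.001,0.032,0,0,0,0,0.002,0.064,0,0,0,-0.001,0.002,0.096,0,0,0,-0.001,0.002,0.125,0,0,0,-0.001,0.002,0.129,0,0,0],
)

```text
clock: 4.78
tool_pos: [0.5969, -0.314, 0.0734]
eef_rot: [0.448, 0.739, -0.258, 0.432]
contact_force: [-0.3, -0.8, 1.0]
opening: 0.997
```

```bash
python3 log.py;  python3 - <<'E'
from mv import *
from plant import imaging
s=imaging.snapshot("wrist");cv2.imwrite("pics/w2.png",s["image"][:,:,::-1])
E
```

```text
4.7833 [ 0.059  1.177  0.029  2.086  2.192  1.101 -1.709] [ 0.5969 -0.314   0.0734] 0.9970283917061051 [-0.3 -0.8  1. ]
[[-0.224  0.885  0.407]
 [ 0.439  0.465 -0.769]
 [-0.87   0.006 -0.493]]
```

View pics/w2.png

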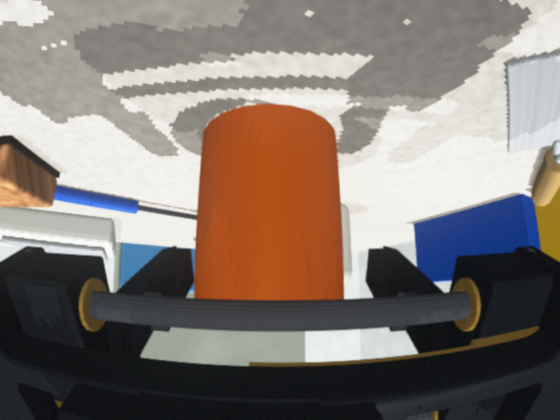

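Run:
```python
from mv import *
F=frame(-62,30);z=F.as_matrix()[:,2];g=np.array([.5965,-.322,.062])-z*.011
rel(g,F)
```

```text
shift [0.0055, -0.0044, 0.0019] rot [-0.06, 0.39, -0.41] rows 0.2
```

Call:
send_rows(
  moves=[0.003,-0.002,0.001,0,0.4,-0.4,0.0055,-0.0044,0.002,0,0.4,-0.4,0.0055,-0.0044,0.002,0,0.4,-0.4,0.0055,-0.0044,0.002,0,0.4,-0.4,0.0055,-0.0044,0.002,0,0.4,-0.4],
)

```text
clock: 5.25
tool_pos: [0.5923, -0.3126, 0.0677]
eef_rot: [0.446, 0.743, -0.257, 0.428]
contact_force: [1.4, 0.6, 0.7]
opening: 0.999
```

Run:
```python
from mv import *
F=frame(-62,30);z=F.as_matrix()[:,2];g=np.array([.5965,-.322,.062])-z*.011
rel(g,F)
```

```text
shift [-0.0002, -0.0007, 0.0008] rot [0.01, -0.04, 0.01] rows 0.0
```

Aligned. Closing.

Call:
send_rows(
  moves=[0,0,0,0,0,0,0,0,0,0,0,0,0,0,0,0,0,0,0,0,0,0,0,0,0,0,0,0,0,0],
  claw=1,
  grip_force=25,
)

```text
clock: 5.67
tool_pos: [0.5921, -0.3126, 0.0677]
eef_rot: [0.446, 0.743, -0.257, 0.428]
contact_force: [-0.9, 1.0, 0.5]
opening: 0.739
```

Call:
send_rows(
  moves=[0,0,0,0,0,0,0,0,0,0,0,0,0,0,0,0,0,0,0,0,0,0,0,0,0,0,0,0,0,0],
)

```text
clock: 6.08
tool_pos: [0.5922, -0.3126, 0.0678]
eef_rot: [0.446, 0.743, -0.257, 0.428]
contact_force: [-0.2, -0.6, 0.9]
opening: 0.739
```

```bash
python3 log.py
```

```text
6.0833 [ 0.062  1.184  0.025  2.096  2.203  1.105 -1.716] [ 0.5922 -0.3126  0.0678] 0.738829896978517 [-0.2 -0.6  0.9]
[[-0.235  0.883  0.407]
 [ 0.442  0.47  -0.764]
 [-0.866 -0.    -0.501]]
```

Call:
send_rows(
  moves=[-0.009,0,-0.005,0,0,0,-0.026,0,-0.015,0,0,0,-0.052,0,-0.03,0,0,0,-0.078,0,-0.045,0,0,0,-0.104,0,-0.06,0,0,0],
)

```text
clock: 6.5
tool_pos: [0.5916, -0.3125, 0.1888]
eef_rot: [0.446, 0.743, -0.257, 0.427]
contact_force: [0.3, -0.2, -0.2]
opening: 0.741
```

```bash
python3 log.py
cat > tip.py <<'E'
from mv import *
ahead=.011;h=.062
up=frame(-62,30).inv().apply([0,0,1])
def tip(az,p,roll,tz,hop=(.606,.0237),back=.015):
    G=frame(az,p,roll);m=G.apply(up);mc=G.apply([0,0,ahead])+m*(.085-h)
    hd=m[:2]/max(1e-6,np.linalg.norm(m[:2]))
    pos=np.array([hop[0]-mc[0]-back*hd[0],hop[1]-mc[1]-back*hd[1],tz])
    print("pos",pos.round(3),"tilt",np.degrees(np.arccos(m[2])).round(),"low",pos[2]+mc[2]-.033*np.sqrt(1-m[2]**2))
    return pos,G
E
python3 - <<'E'
from tip import *
p,G=tip(-62,5,-150,.29)
rel(p+np.array([0,0,.04]),frame(-62,30))
from plant import imaging
s=imaging.snapshot("side");cv2.imwrite("pics/s2.png",s["image"][:,:,::-1])
E
```

```text
6.5 [ 0.038  0.933  0.067  2.148  2.12   0.967 -1.542] [ 0.5916 -0.3125  0.1888] 0.7411262828070136 [ 0.3 -0.2 -0.2]
[[-0.237  0.883  0.406]
 [ 0.443  0.47  -0.764]
 [-0.865 -0.001 -0.502]]
pos [0.596 0.002 0.29 ] tilt 135.0 low 0.24940850227562206
shift [0.0164, 0.1514, -0.3098] rot [-0.02, -0.14, 0.06] rows 8.3
```

View pics/s2.png

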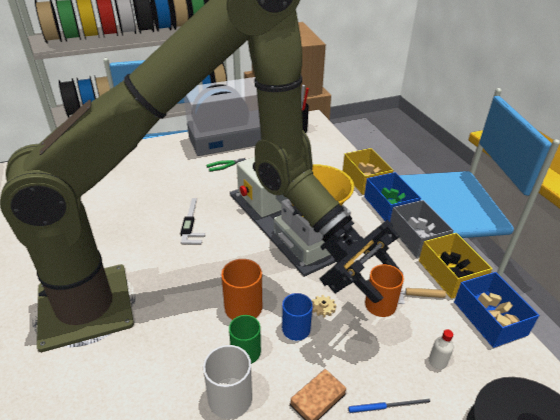

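Call:
send_rows(
  moves=[-0.03,0,-0.017,0,0,0,-0.06,0,-0.035,0,0,0,-0.09,0,-0.052,0,0,0,-0.1,0.017,-0.085,0,0,0,-0.09,0.034,-0.115,0,0,0],
)

```text
clock: 6.97
tool_pos: [0.5952, -0.2531, 0.3367]
eef_rot: [0.45, 0.736, -0.259, 0.434]
contact_force: [0.9, -0.3, -0.8]
opening: 0.74
```

```bash
python3 log.py
python3 - <<'E'
from tip import *
p,G=tip(-62,5,-150,.29)
rel(p+np.array([0,0,.03]),frame(-62,20))
E
```

```text
6.9667 [-0.155  0.644  0.163  2.105  1.758  0.837 -1.154] [ 0.5952 -0.2531  0.3367] 0.7397381166389083 [ 0.9 -0.3 -0.8]
[[-0.218  0.887  0.407]
 [ 0.438  0.461 -0.772]
 [-0.872  0.01  -0.489]]
pos [0.596 0.002 0.29 ] tilt 135.0 low 0.24940850227562206
shift [0.1264, 0.1181, -0.1888] rot [-0.25, -9.28, -0.73] rows 6.1
```

Call:
send_rows(
  moves=[0.02,0.019,-0.03,0,-1,0,0.04,0.038,-0.06,0,-2.5,0,0.06,0.057,-0.09,0,-4,0,0.08,0.076,-0.12,0,-5.5,0,0.1,0.095,-0.15,0,-7,-0.5],
)

```text
clock: 7.38
tool_pos: [0.5958, -0.0477, 0.3238]
eef_rot: [0.43, 0.71, -0.288, 0.477]
contact_force: [1.6, -0.5, -1.3]
opening: 0.735
```

```bash
python3 log.py
python3 - <<'E'
from tip import *
p,G=tip(-62,5,-150,.29)
rel(p,frame(-62,12,-25))
E
```

```text
7.3833 [-0.553  0.751  0.097  2.037  1.404  1.145 -1.181] [ 0.5958 -0.0477  0.3238] 0.7354640835623815 [ 1.6 -0.5 -1.3]
[[-0.175  0.885  0.431]
 [ 0.336  0.465 -0.819]
 [-0.925  0.002 -0.379]]
pos [0.596 0.002 0.29 ] tilt 135.0 low 0.24940850227562206
shift [0.0482, 0.0231, -0.0283] rot [1.98, -10.18, -25.12] rows 3.8
```

Call:
send_rows(
  moves=[0.012,0.006,-0.007,0.4,-2,-5,0.024,0.012,-0.014,0.8,-4,-10,0.036,0.018,-0.021,1.2,-6,-15,0.048,0.023,-0.028,1.6,-8,-20,0.048,0.023,-0.028,2,-10,-25],
)

```text
clock: 7.8
tool_pos: [0.5959, 0.006, 0.2874]
eef_rot: [0.245, 0.74, -0.431, 0.455]
contact_force: [0.1, -0.2, -1.7]
opening: 0.741
```

```bash
python3 log.py
python3 - <<'E'
from tip import *
p,G=tip(-62,5,-150,.29)
rel(p,frame(-62,9,-60))
rel(p,frame(-62,5,-150))
E
```

```text
7.8 [-0.674  0.927  0.104  1.998  1.386  1.306 -0.896] [0.5959 0.006  0.2874] 0.7408024661524003 [ 0.1 -0.2 -1.7]
[[-0.466  0.754  0.462]
 [-0.03   0.508 -0.861]
 [-0.884 -0.415 -0.214]]
pos [0.596 0.002 0.29 ] tilt 135.0 low 0.24940850227562206
shift [-0.0021, -0.0031, 0.0023] rot [2.49, -2.36, -34.78] rows 4.9
shift [-0.0021, -0.0031, 0.0023] rot [9.06, -0.1, -124.59] rows 17.4
```

Call:
send_rows(
  moves=[-0.001,-0.001,0,0.5,0,-7,-0.002,-0.003,0.002,1,-0.5,-14,-0.002,-0.003,0.002,1.5,-1,-21,-0.002,-0.003,0.002,2,-1.5,-28,-0.002,-0.003,0.002,2.5,-2,-35],
)

```text
clock: 8.22
tool_pos: [0.5953, 0.0029, 0.2899]
eef_rot: [0.011, 0.762, -0.569, 0.31]
contact_force: [0.3, -0.2, -2.2]
opening: 0.739
```

```bash
python3 log.py
python3 - <<'E'
from tip import *
p,G=tip(-62,5,-150,.29)
rel(p,frame(-62,7,-95))
E
```

```text
8.2167 [-0.672  0.952  0.099  1.996  1.393  1.359 -0.304] [0.5953 0.0029 0.2899] 0.7385785171462306 [ 0.3 -0.2 -2.2]
[[-0.808  0.369  0.46 ]
 [-0.335  0.353 -0.873]
 [-0.484 -0.86  -0.162]]
pos [0.596 0.002 0.29 ] tilt 135.0 low 0.24940850227562206
shift [-0.0002, -0.0001, 0.0005] rot [2.24, -0.73, -34.43] rows 4.8
```

Call:
send_rows(
  moves=[0,0,0,0.4,0,-7,0,0,0,0.9,0,-14,0,0,0,1.3,-0.3,-21,0,0,0,1.8,-0.5,-28,0,0,0,2.2,-0.7,-34.5],
)

```text
clock: 8.63
tool_pos: [0.5952, 0.0029, 0.2897]
eef_rot: [-0.215, 0.718, -0.649, 0.13]
contact_force: [-0.6, -0.7, -2.3]
opening: 0.735
```

```bash
python3 log.py
python3 - <<'E'
from tip import *
p,G=tip(-62,5,-150,.29)
rel(p,frame(-62,6,-130))
E
```

```text
8.6333 [-0.671  0.974  0.09   1.999  1.406  1.398  0.276] [0.5952 0.0029 0.2897] 0.7353234344691638 [-0.6 -0.7 -2.3]
[[-0.874 -0.141  0.466]
 [-0.477  0.065 -0.876]
 [ 0.093 -0.988 -0.124]]
pos [0.596 0.002 0.29 ] tilt 135.0 low 0.24940850227562206
shift [-0.0002, -0.0004, 0.0006] rot [1.05, 0.42, -34.6] rows 4.8
```

Call:
send_rows(
  moves=[0,0,0,0.2,0,-7,0,0,0,0.4,0,-14,0,0,0,0.6,0.2,-21,0,0,0,0.8,0.3,-28,0,0,0,1,0.4,-34.5],
)

```text
clock: 9.05
tool_pos: [0.595, 0.003, 0.2896]
eef_rot: [0.417, -0.616, 0.665, 0.071]
contact_force: [0.1, -0.3, -1.8]
opening: 0.735
```

Call:
send_rows(
  moves=[0,0,0,0,0,-6,0,0,0,0,0.3,-12,0,0,0,0.3,0.5,-18,0,0,0,0.5,0.7,-24,0,0,0,0.5,0.7,-26],
)

```text
clock: 9.47
tool_pos: [0.5948, 0.003, 0.2895]
eef_rot: [0.543, -0.502, 0.636, 0.222]
contact_force: [0.9, -0.5, -0.9]
opening: 0.74
```

```bash
python3 log.py
python3 - <<'E'
from tip import *
s=r.get_state(); m=R.from_quat(s["eef_rot"]).apply(up); print(m,np.degrees(np.arccos(m[2])))
from plant import imaging
for n in ("side","scene"):
    s=imaging.snapshot(n);cv2.imwrite(f"pics/{n}3.png",s["image"][:,:,::-1])
E
```

```text
9.4667 [-0.661  0.99   0.069  1.997  1.414  1.443  1.324] [0.5948 0.003  0.2895] 0.7398137528192772 [ 0.9 -0.5 -0.9]
[[-0.312 -0.827  0.467]
 [-0.262 -0.397 -0.879]
 [ 0.913 -0.397 -0.093]]
[ 0.03680805  0.66679997 -0.74432719] 138.10134238759687
```

View pics/side3.png

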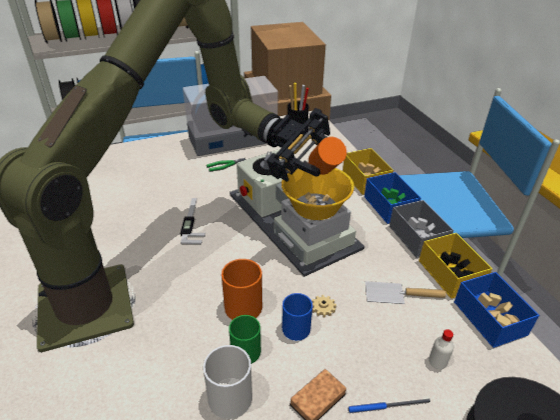

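View pics/scene3.png

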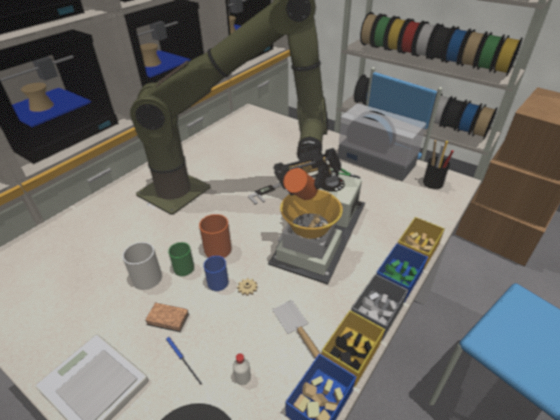

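Call:
send_rows(
  moves=[0,0,0,0,0,-7,0,0,0,0,0,-14,0,0,0,0,0,-8,0,0,0,0,0,-15,0,0,0,0,0,-15],
)

```text
clock: 9.98
tool_pos: [0.5948, 0.0029, 0.2898]
eef_rot: [0.603, -0.428, 0.602, 0.302]
contact_force: [-0.2, 0.1, -0.7]
opening: 0.736
```

Call:
send_rows(
  moves=[0,0,-0.008,0,0,0,0,0,0.004,0,0,0,0,0,-0.008,0,0,3,0,0,0.004,0,0,-3,0,0,0,0,0,0],
)

```text
clock: 10.4
tool_pos: [0.595, 0.0009, 0.2903]
eef_rot: [0.603, -0.428, 0.601, 0.304]
contact_force: [-0.1, -0.8, -1.7]
opening: 0.738
```

```bash
python3 log.py
python3 - <<'E'
from tip import *
s=r.get_state(); m=R.from_quat(s["eef_rot"]).apply(up); print(m,np.degrees(np.arccos(m[2])))
from plant import imaging
s=imaging.snapshot("side");a=cv2.resize(s["image"][130:230,265:365],(400,400),interpolation=2)
for q in ("scrap1",):
    print([(round(o["score"],2),(np.array(o["box"])*[560,420,560,420]).round()) for o in imaging.look_for(q,s)])
s=imaging.snapshot("scene");b=cv2.resize(s["image"][160:260,260:360],(400,400),interpolation=2)
print([(round(o["score"],2),(np.array(o["box"])*[560,420,560,420]).round()) for o in imaging.look_for("scrap1",s)])
cv2.imwrite("pics/hop4.png",np.hstack([a,b])[:,:,::-1])
E
```

```text
10.4 [-0.654  0.989  0.064  1.998  1.416  1.449  1.584] [0.595  0.0009 0.2903] 0.7382343038893323 [-0.1 -0.8 -1.7]
[[-0.089 -0.881  0.465]
 [-0.15  -0.45  -0.881]
 [ 0.985 -0.148 -0.092]]
[-0.15519771  0.5699376  -0.80689826] 143.79398063694373
[(0.61, array([313., 199.,   7.,   5.]))]
[]
```

View pics/hop4.png

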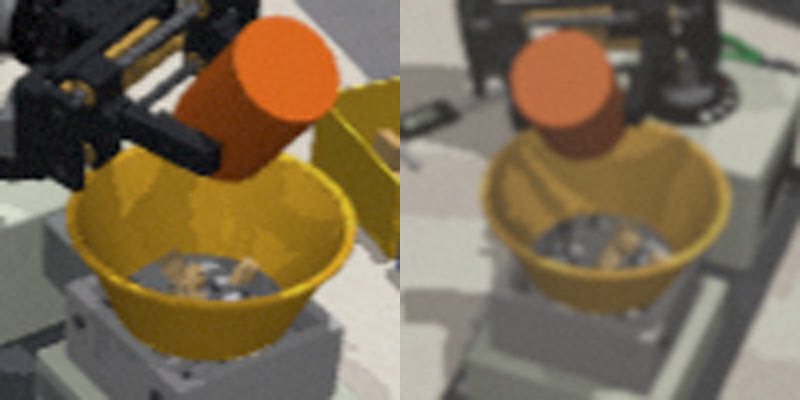

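Run:
```python
from tip import *
for n in("scene","side"):
    D=np.load(n+".npz");c=-cv2.Rodrigues(D["rvec"])[0].T@D["tvec"];print(n,c.round(2))
    for az in(-62,):
      for p in (5,30):
        print(p,[(ro,round(float(np.degrees(np.arccos(frame(az,p,ro).apply(up)@((c-[.6,0,.3])/np.linalg.norm(c-[.6,0,.3]))))))) for ro in range(-150,30,15)])
```

```text
scene [ 1.07 -0.74  0.95]
5 [(-150, 148), (-135, 138), (-120, 128), (-105, 118), (-90, 109), (-75, 100), (-60, 92), (-45, 86), (-30, 81), (-15, 79), (0, 78), (15, 80)]
30 [(-150, 149), (-135, 136), (-120, 123), (-105, 111), (-90, 98), (-75, 87), (-60, 76), (-45, 66), (-30, 59), (-15, 54), (0, 53), (15, 56)]
side [ 0.16 -0.85  0.88]
5 [(-150, 161), (-135, 173), (-120, 171), (-105, 159), (-90, 146), (-75, 133), (-60, 120), (-45, 108), (-30, 96), (-15, 85), (0, 75), (15, 66)]
30 [(-150, 155), (-135, 159), (-120, 155), (-105, 145), (-90, 133), (-75, 121), (-60, 108), (-45, 95), (-30, 82), (-15, 70), (0, 59), (15, 49)]
```

Call:
send_rows(
  moves=[0,0,0,0,5,0,0,0,0,0,10,0,0,0,0,0,15,0,0,0.01,0,0,15,-6,0,0,0,0,15,0],
)

```text
clock: 11.02
tool_pos: [0.5926, 0.002, 0.2877]
eef_rot: [0.522, -0.381, 0.673, 0.359]
contact_force: [-1.0, -0.3, -1.6]
opening: 0.741
```

Call:
send_rows(
  moves=[0,0.008,0,0,0,-4,0,-0.008,0,0,0,3,0,0.008,0,0,0,-4,0,-0.008,0,0,0,3,0,0,0,0,0,0],
)

```text
clock: 11.43
tool_pos: [0.5947, 0.0034, 0.2878]
eef_rot: [0.521, -0.383, 0.675, 0.356]
contact_force: [-0.1, 0.5, -0.3]
opening: 0.733
```

```bash
python3 log.py
python3 - <<'E'
from tip import *
s=r.get_state(); m=R.from_quat(s["eef_rot"]).apply(up); print(m,np.degrees(np.arccos(m[2])))
rel((.595,.0,.31),frame(-62,5,-130)); rel((.595,-.1,.33),frame(-62,30))
E
```

```text
11.4333 [-0.704  1.153  0.154  1.937  1.385  1.609  1.503] [0.5947 0.0034 0.2878] 0.7331241406380694 [-0.1  0.5 -0.3]
[[-0.205 -0.879  0.43 ]
 [ 0.082 -0.453 -0.888]
 [ 0.975 -0.147  0.165]]
[-0.0378865   0.37306831 -0.92703002] 157.97648238577221
shift [0.0213, -0.0019, 0.0068] rot [-5.32, -13.97, 41.31] rows 6.1
shift [0.0326, 0.0405, 0.0989] rot [-58.16, 1.17, 161.42] rows 24.0
```

Call:
send_rows(
  moves=[0.004,0,0.001,-0.8,-2.2,6.5,0.008,0,0.002,-1.6,-4.5,13,0.012,-0.001,0.004,-2.5,-7,19.5,0.016,-0.001,0.005,-3.4,-9,26,0.021,-0.002,0.007,-4.3,-11.3,32.5],
)

```text
clock: 11.85
tool_pos: [0.5953, 0.0002, 0.3096]
eef_rot: [0.442, -0.572, 0.679, 0.131]
contact_force: [-0.2, -0.4, -0.0]
opening: 0.742
```

Run:
```python
from tip import *
rel((.595,-.04,.33),frame(-62,8,-100))
```

```text
shift [0.0287, -0.0008, 0.0348] rot [-4.21, -3.81, 38.42] rows 5.4
```

Call:
send_rows(
  moves=[0.006,0,0.007,-0.8,-0.7,7,0.012,0,0.014,-1.6,-1.4,14,0.018,0,0.021,-2.4,-2.1,21,0.024,0,0.028,-3.2,-2.8,28,0.028,-0.001,0.034,-3.9,-3.5,35],
)

```text
clock: 12.27
tool_pos: [0.595, -0.0396, 0.3302]
eef_rot: [-0.262, 0.706, -0.653, 0.084]
contact_force: [-0.6, -0.3, -0.5]
opening: 0.738
```

Run:
```python
from tip import *
rel((.595,-.10,.34),frame(-62,12,-68))
```

```text
shift [0.0312, -0.0101, 0.0517] rot [-4.4, 0.07, 35.02] rows 4.9
```

Call:
send_rows(
  moves=[0.006,-0.002,0.01,-0.9,0,7,0.012,-0.004,0.02,-1.8,0,14,0.018,-0.006,0.03,-2.7,0,21,0.024,-0.008,0.04,-3.5,0,28,0.031,-0.01,0.052,-4.4,0,35],
)

```text
clock: 12.68
tool_pos: [0.5955, -0.1001, 0.3398]
eef_rot: [-0.039, 0.776, -0.569, 0.268]
contact_force: [-0.3, 0.3, -0.7]
opening: 0.733
```

Run:
```python
from tip import *
rel((.595,-.2,.34),frame(-62,18,-34))
```

```text
shift [0.0369, -0.0352, 0.0858] rot [-4.58, 3.93, 33.64] rows 4.8
```

Call:
send_rows(
  moves=[0.007,-0.007,0.017,-0.9,0.8,6.7,0.015,-0.014,0.034,-1.8,1.6,13.5,0.022,-0.021,0.051,-2.7,2.4,20,0.03,-0.028,0.068,-3.6,3.2,27,0.037,-0.035,0.086,-4.5,4,33.5],
)

```text
clock: 13.1
tool_pos: [0.5949, -0.2008, 0.3397]
eef_rot: [0.197, 0.785, -0.436, 0.393]
contact_force: [0.3, 0.8, -1.6]
opening: 0.736
```

Run:
```python
from tip import *
rel((.5925,-.29,.30),frame(-62,30,0))
D=np.load("side.npz");c=-cv2.Rodrigues(D["rvec"])[0].T@D["tvec"]
d=(c-[.59,-.3,.3]);d/=np.linalg.norm(d)
for az in (-62,-50):
  for p in(30,45,55,65):
    print(az,p,[(ro,round(float(np.degrees(np.arccos(frame(az,p,ro).apply(up)@d))))) for ro in range(0,75,15)])
```

```text
shift [0.0357, -0.0289, 0.0862] rot [-3.6, 11.57, 33.69] rows 5.0
-62 30 [(0, 50), (15, 39), (30, 30), (45, 27), (60, 31)]
-62 45 [(0, 45), (15, 33), (30, 22), (45, 17), (60, 21)]
-62 55 [(0, 44), (15, 31), (30, 19), (45, 10), (60, 15)]
-62 65 [(0, 45), (15, 32), (30, 19), (45, 7), (60, 8)]
-50 30 [(0, 50), (15, 38), (30, 27), (45, 20), (60, 22)]
-50 45 [(0, 48), (15, 35), (30, 23), (45, 12), (60, 12)]
-50 55 [(0, 49), (15, 36), (30, 23), (45, 11), (60, 5)]
-50 65 [(0, 52), (15, 39), (30, 26), (45, 14), (60, 1)]
```

Call:
send_rows(
  moves=[0.007,-0.006,0.017,-0.7,2.3,6.6,0.014,-0.012,0.034,-1.4,4.6,13,0.021,-0.018,0.051,-2.1,7,20,0.028,-0.024,0.068,-2.8,9.3,26.5,0.036,-0.029,0.086,-3.6,11.5,33],
)

```text
clock: 13.52
tool_pos: [0.5922, -0.2905, 0.3]
eef_rot: [0.444, 0.744, -0.259, 0.428]
contact_force: [0.2, -0.8, -1.2]
opening: 0.739
```

Run:
```python
from tip import *
rel((.5925,-.29,.30),frame(-62,40,35))
```

```text
shift [0.0001, 0.0005, -0.0003] rot [3.02, 9.67, 35.26] rows 5.1
```

Call:
send_rows(
  moves=[0,0,0,0.6,1.9,6.8,0,0,0,1.2,3.8,13.6,0,0,0,1.8,5.7,20.4,0,0,0,2.4,7.6,27.2,0,0,0,3,9.5,34],
)

```text
clock: 13.93
tool_pos: [0.5919, -0.2905, 0.2999]
eef_rot: [0.674, 0.606, -0.103, 0.41]
contact_force: [-0.1, -0.1, -1.2]
opening: 0.734
```

```bash
python3 log.py
python3 - <<'E'
from tip import *
from plant import imaging
s=imaging.snapshot("side")
K=s["mtx"];W=r.get_state(); T=R.from_quat(W["eef_rot"]); c=W["tool_pos"]+T.apply([0,0,ahead])
u=cv2.projectPoints(c[None],s["rvec"],s["tvec"],K,None)[0].ravel();print(u)
x,y=int(u[0]),int(u[1])
cv2.imwrite("pics/in5.png",cv2.resize(s["image"][max(0,y-50):y+50,x-50:x+50],(600,600),interpolation=2)[:,:,::-1])
rel((.5925,-.31,.20),frame(-62,30,0))
E
```

```text
13.9333 [ 0.134  0.634 -0.081  2.037  1.69   0.757 -1.524] [ 0.5919 -0.2905  0.2999] 0.7340648968237277 [-0.1 -0.1 -1.2]
[[ 0.245  0.901  0.358]
 [ 0.732  0.07  -0.678]
 [-0.636  0.428 -0.642]]
[386.80985792 235.40820551]
shift [0.0512, -0.0445, 0.0773] rot [-3.14, -9.53, -34.39] rows 5.0
```

View pics/in5.png

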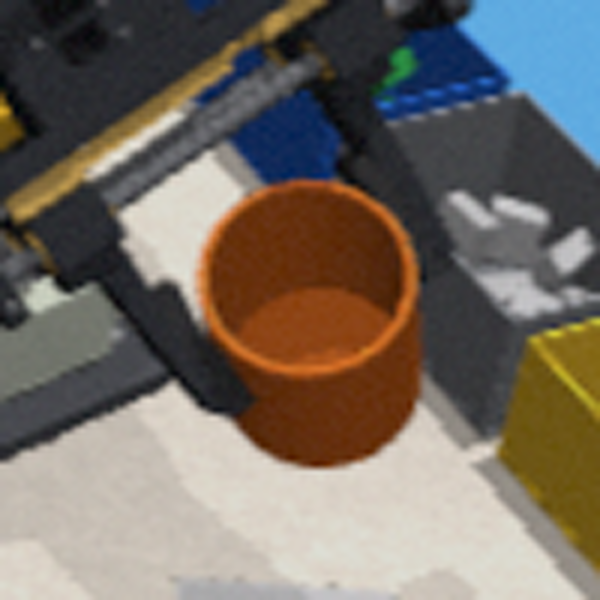

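The pot looks empty: the bare orange floor shows at (315,325) in the crop. Setting it back where it stood.

Call:
send_rows(
  moves=[0.01,-0.009,0.015,-0.6,-1.9,-6.8,0.02,-0.018,0.03,-1.2,-3.8,-13.6,0.03,-0.027,0.045,-1.8,-5.7,-20.4,0.04,-0.036,0.06,-2.4,-7.6,-27.2,0.051,-0.044,0.077,-3.1,-9.5,-34],
)

```text
clock: 14.4
tool_pos: [0.593, -0.3094, 0.2001]
eef_rot: [0.445, 0.742, -0.258, 0.429]
contact_force: [-0.5, -0.8, -0.7]
opening: 0.735
```

```bash
python3 log.py
python3 - <<'E'
from tip import *
F=frame(-62,30)
print(np.degrees(np.arccos(R.from_quat(r.get_state()["eef_rot"]).apply(up)[2])))
rel((.5922,-.3126,.085),F)
E
```

```text
14.4 [ 0.071  0.908  0.     2.146  2.087  1.004 -1.482] [ 0.593  -0.3094  0.2001] 0.7351056397153127 [-0.5 -0.8 -0.7]
[[-0.235  0.882  0.408]
 [ 0.44   0.471 -0.765]
 [-0.867 -0.001 -0.499]]
0.09934951007511554
shift [0.0985, -0.0021, 0.0595] rot [0.07, 0.09, 0.08] rows 2.8
```

Call:
send_rows(
  moves=[0.025,0,0.015,0,0,0,0.05,-0.001,0.03,0,0,0,0.075,-0.002,0.045,0,0,0,0.098,-0.002,0.0595,0,0,0,0.0985,-0.002,0.0595,0,0,0],
)

```text
clock: 14.82
tool_pos: [0.5909, -0.3114, 0.0791]
eef_rot: [0.444, 0.745, -0.258, 0.426]
contact_force: [0.2, 0.3, -0.9]
opening: 0.733
```

```bash
python3 log.py
python3 - <<'E'
from tip import *
rel((.5922,-.3126,.068),frame(-62,30))
E
```

```text
14.8167 [ 0.096  1.156 -0.03   2.107  2.186  1.133 -1.659] [ 0.5909 -0.3114  0.0791] 0.7329925904648101 [ 0.2  0.3 -0.9]
[[-0.244  0.881  0.405]
 [ 0.441  0.473 -0.763]
 [-0.864 -0.007 -0.504]]
shift [0.0087, 0.0007, 0.007] rot [0.0, -0.27, 0.48] rows 0.3
```

Call:
send_rows(
  moves=[0.003,0.001,0.002,0,-0.3,0.5,0.005,0.001,0.004,0,-0.3,0.5,0.007,0.001,0.005,0,-0.3,0.5,0.008,0.001,0.006,0,-0.3,0.5,0.0082,0.001,0.0065,0,-0.3,0.5],
)

```text
clock: 15.23
tool_pos: [0.5929, -0.3124, 0.07]
eef_rot: [0.446, 0.742, -0.257, 0.43]
contact_force: [-0.9, 0.5, -0.5]
opening: 0.736
```

```bash
python3 log.py
python3 - <<'E'
from tip import *
print(np.degrees(np.arccos(R.from_quat(r.get_state()["eef_rot"]).apply(up)[2])))
rel((.5922,-.3126,.0675),frame(-62,30))
E
```

```text
15.2333 [ 0.097  1.178 -0.032  2.095  2.191  1.147 -1.676] [ 0.5929 -0.3124  0.07  ] 0.7356051091257739 [-0.9  0.5 -0.5]
[[-0.233  0.883  0.408]
 [ 0.441  0.47  -0.765]
 [-0.867  0.001 -0.498]]
0.1377955599722205
shift [0.0022, -0.0007, 0.0011] rot [0.05, 0.11, -0.07] rows 0.1
```

Call:
send_rows(
  moves=[0.001,0,0.0005,0,0,0,0.002,0,0.001,0,0,0,0.0025,0,0.0014,0,0,0,0.0025,0,0.0014,0,0,0,0.0025,0,0.0014,0,0,0],
)

```text
clock: 15.65
tool_pos: [0.5933, -0.3126, 0.0678]
eef_rot: [0.446, 0.741, -0.257, 0.43]
contact_force: [0.8, 0.5, 2.3]
opening: 0.737
```

```bash
python3 log.py
```

```text
15.65 [ 0.098  1.183 -0.032  2.093  2.192  1.151 -1.679] [ 0.5933 -0.3126  0.0678] 0.7371621010118544 [0.8 0.5 2.3]
[[-0.232  0.883  0.408]
 [ 0.44   0.47  -0.766]
 [-0.868  0.002 -0.497]]
```

Contact with the bench is made, so I'll release.

Call:
send_rows(
  moves=[0,0,0,0,0,0,0,0,0,0,0,0,0,0,0,0,0,0,0,0,0,0,0,0,0,0,0,0,0,0],
  claw=-1,
)

```text
clock: 16.07
tool_pos: [0.5932, -0.3126, 0.0677]
eef_rot: [0.446, 0.741, -0.258, 0.43]
contact_force: [-0.7, 0.2, 0.2]
opening: 0.997
```

```bash
python3 log.py;python3 - <<'E'
from tip import *
from plant import imaging
s=imaging.snapshot("wrist");cv2.imwrite("pics/w6.png",s["image"][:,:,::-1])
E
```

```text
16.0667 [ 0.097  1.183 -0.032  2.093  2.192  1.151 -1.679] [ 0.5932 -0.3126  0.0677] 0.9967422750720363 [-0.7  0.2  0.2]
[[-0.232  0.883  0.408]
 [ 0.44   0.47  -0.766]
 [-0.868  0.002 -0.497]]
```

View pics/w6.png

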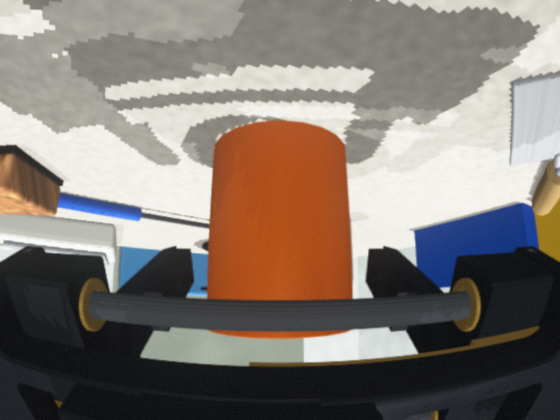

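The pot stands upright at (282,230), clear of both fingers. Backing out.

Call:
send_rows(
  moves=[0,0,-0.02,0,0,0,0,0,-0.055,0,0,0,0,0,-0.09,0,0,0,0,0,-0.125,0,0,0,0,0,-0.15,0,0,0],
)

```text
clock: 16.53
tool_pos: [0.5311, -0.1957, 0.1431]
eef_rot: [0.445, 0.742, -0.257, 0.43]
contact_force: [0.9, 0.5, -0.4]
opening: 1.002
```

```bash
python3 log.py
cat > dial.py <<'E'
from ik import *
q0=r.get_state()["q"]; yaw=10.3; ax=np.array([.556,.2433])
for fl in (0,180):
    ok=[];q=q0.copy()
    for a in [0]+list(np.linspace(0,1.2,6)):
        yz=np.radians(yaw)+.8-a+np.pi/2
        y=np.array([np.cos(yz),np.sin(yz),0]);
        if fl==0: y=-y
        z=np.array([0,0,-1.]);M=R.from_matrix(np.c_[np.cross(y,z),y,z])
        q,e=ik(np.array([*ax,.162]),M,q,.01); print(fl,a.__round__(2),q.round(2),np.round(e,2),"wrist",pts(q)[1].round(2),"margin",np.minimum(q-LO,HI-q).min().round(2))
E
python3 dial.py
python3 - <<'E'
from mv import *
from plant import imaging
s=imaging.snapshot("side");cv2.imwrite("pics/s7.png",s["image"][:,:,::-1])
E
```

```text
16.5333 [-0.119  1.045 -0.125  2.329  1.951  1.228 -1.769] [ 0.5311 -0.1957  0.1431] 1.0018713972772137 [ 0.9  0.5 -0.4]
[[-0.233  0.882  0.409]
 [ 0.44   0.471 -0.764]
 [-0.867  0.002 -0.498]]
0 0 [-0.04  0.93 -0.85  1.69  0.85  0.93 -1.82] [0.02 0.01] wrist [0.56 0.24 0.46] margin 0.62
0 0.0 [-0.04  0.93 -0.85  1.69  0.85  0.93 -1.82] [0. 0.] wrist [0.56 0.24 0.46] margin 0.62
0 0.24 [-0.07  0.91 -0.79  1.69  0.8   0.9  -2.03] [0. 0.] wrist [0.56 0.24 0.46] margin 0.63
0 0.48 [-0.09  0.89 -0.73  1.69  0.76  0.86 -2.23] [0. 0.] wrist [0.56 0.24 0.46] margin 0.43
0 0.72 [-0.12  0.87 -0.67  1.7   0.7   0.83 -2.43] [0. 0.] wrist [0.56 0.24 0.46] margin 0.23
0 0.96 [-0.15  0.86 -0.61  1.7   0.65  0.8  -2.62] [0. 0.] wrist [0.56 0.24 0.46] margin 0.04
0 1.2 [-0.28  0.81 -0.37  1.71  0.42  0.7  -2.66] [0. 0.] wrist [0.56 0.24 0.46] margin 0.0
180 0 [ 0.07  1.05 -1.14  1.69  1.05  1.14  1.17] [0.04 0.01] wrist [0.56 0.24 0.46] margin 0.33
180 0.0 [ 0.07  1.05 -1.14  1.69  1.05  1.14  1.17] [0. 0.] wrist [0.56 0.24 0.46] margin 0.33
180 0.24 [ 0.05  1.03 -1.09  1.69  1.02  1.1   0.95] [0. 0.] wrist [0.56 0.24 0.46] margin 0.38
180 0.48 [ 0.04  1.01 -1.05  1.69  0.99  1.07  0.73] [0. 0.] wrist [0.56 0.24 0.46] margin 0.42
180 0.72 [ 0.02  0.98 -1.    1.69  0.95  1.03  0.51] [0. 0.] wrist [0.56 0.24 0.46] margin 0.47
180 0.96 [ 0.    0.96 -0.95  1.69  0.92  1.    0.3 ] [0. 0.] wrist [0.56 0.24 0.46] margin 0.52
180 1.2 [-0.02  0.94 -0.9   1.69  0.88  0.96  0.09] [0. 0.] wrist [0.56 0.24 0.46] margin 0.57
```

View pics/s7.png

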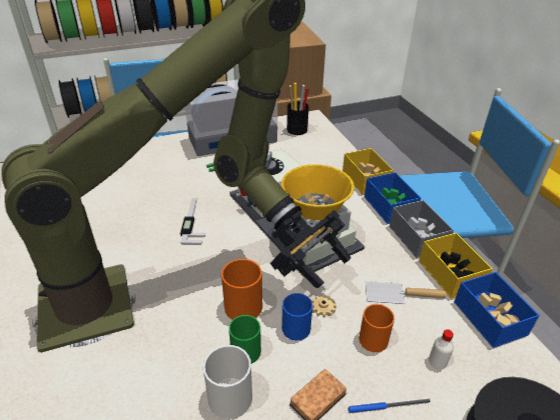

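Run:
```python
from mv import *
print(R.from_quat(r.get_state()["eef_rot"]).as_matrix()@np.array([1,0,0]))
rel((.53,-.19,.31),frame(-55,55)); rel((.58,.0,.40),frame(-10,90))
```

```text
[-0.23631032  0.44148391 -0.86559193]
shift [-0.1429, 0.0005, -0.0851] rot [-4.81, 24.93, -4.6] rows 4.0
shift [-0.1487, 0.1351, -0.2541] rot [-26.81, 55.76, -46.75] rows 10.8
```

Call:
send_rows(
  moves=[-0.028,0,-0.017,-0.9,4.8,-0.9,-0.057,0,-0.034,-1.8,9.6,-1.8,-0.085,0,-0.051,-2.8,14.6,-2.8,-0.114,0,-0.068,-3.7,19.6,-3.7,-0.143,0,-0.085,-4.8,24.5,-4.6],
)

```text
clock: 17.0
tool_pos: [0.525, -0.1955, 0.2762]
eef_rot: [0.446, 0.827, -0.174, 0.294]
contact_force: [-0.9, -0.6, 0.4]
opening: 1.001
```

```bash
python3 log.py
python3 - <<'E'
from mv import *
rel((.57,-.05,.40),frame(-22,88)); rel((.57,.0,.40),frame(-10,90))
E
```

```text
17.0 [ 0.011  0.551 -0.074  2.206  1.571  0.639 -0.906] [ 0.525  -0.1955  0.2762] 1.0011076889697048 [-0.9 -0.6  0.4]
[[-0.429  0.841  0.331]
 [ 0.636  0.541 -0.551]
 [-0.642 -0.026 -0.766]]
shift [-0.0063, 0.1134, -0.1601] rot [-14.19, 36.29, -32.95] rows 7.1
shift [0.0255, 0.1404, -0.1876] rot [-17.77, 37.04, -44.74] rows 8.5
```

Call:
send_rows(
  moves=[0.003,0.016,-0.022,-2,4.3,-5.2,0.006,0.033,-0.044,-4.1,8.6,-10.4,0.009,0.05,-0.066,-6.2,13,-15.6,0.012,0.066,-0.088,-8.3,17.3,-20.8,0.015,0.082,-0.11,-10.4,21.6,-26],
)

```text
clock: 17.42
tool_pos: [0.5451, -0.1095, 0.3322]
eef_rot: [0.339, 0.911, -0.126, 0.2]
contact_force: [-0.0, -1.0, -1.2]
opening: 0.998
```

```bash
python3 log.py
python3 - <<'E'
from mv import *
rel((.57,.0,.40),frame(-10,90)); rel((.57,.1,.40),frame(15,90))
E
```

```text
17.4167 [ 0.072  0.433 -0.254  1.993  0.897  0.688  0.011] [ 0.5451 -0.1095  0.3322] 0.9980303792328162 [-0.  -1.  -1.2]
[[-0.69   0.668  0.279]
 [ 0.567  0.739 -0.365]
 [-0.45  -0.094 -0.888]]
shift [0.0143, 0.0911, -0.0933] rot [-12.67, 24.64, -30.22] rows 5.7
shift [0.0709, 0.1649, -0.1298] rot [-18.19, 21.9, -54.72] rows 8.6
```

Call:
send_rows(
  moves=[0.003,0.016,-0.016,-2.1,4.1,-5,0.006,0.032,-0.033,-4.2,8.2,-10,0.009,0.048,-0.049,-6.3,12.3,-15,0.011,0.064,-0.065,-8.4,16.4,-20,0.014,0.08,-0.082,-10.5,20.5,-25],
)

```text
clock: 17.83
tool_pos: [0.5655, -0.0123, 0.3925]
eef_rot: [0.138, 0.989, -0.025, 0.039]
contact_force: [0.4, 0.4, -1.3]
opening: 0.999
```

```bash
python3 log.py
python3 - <<'E'
from mv import *
rel((.53,.22,.32),frame(30,90))
rel((.55,.06,.40),frame(10,90))
from plant import imaging
s=imaging.snapshot("wrist");cv2.imwrite("pics/w8.png",s["image"][:,:,::-1])
E
```

```text
17.8333 [ 0.28   0.488 -0.608  1.611  0.393  1.096  0.852] [ 0.5655 -0.0123  0.3925] 0.9992008145720642 [ 0.4  0.4 -1.3]
[[-0.959  0.276  0.071]
 [ 0.272  0.96  -0.059]
 [-0.085 -0.038 -0.996]]
shift [0.1033, 0.2161, 0.0558] rot [-3.99, 3.73, -45.9] rows 6.5
shift [0.0338, 0.0649, -0.0129] rot [-3.22, 4.29, -25.91] rows 3.7
```

View pics/w8.png

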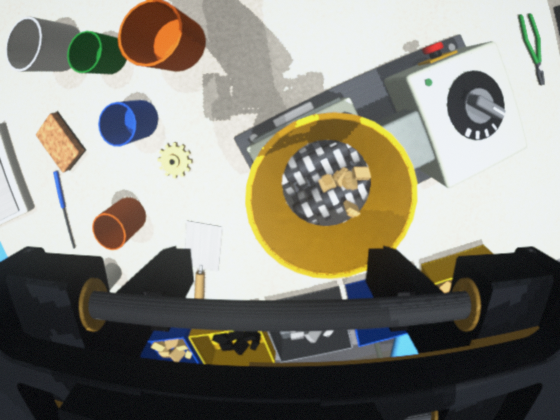

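Run:
```python
import cv2,numpy as np
i=cv2.imread("pics/w8.png"); a=cv2.resize(i[130:230,275:375],(400,400),interpolation=cv2.INTER_CUBIC); b=cv2.resize(i[60:145,435:520],(400,400),interpolation=cv2.INTER_CUBIC)
cv2.imwrite("pics/w8c.png",np.hstack([a,b]))
```

```text
(no output)
```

View pics/w8c.png

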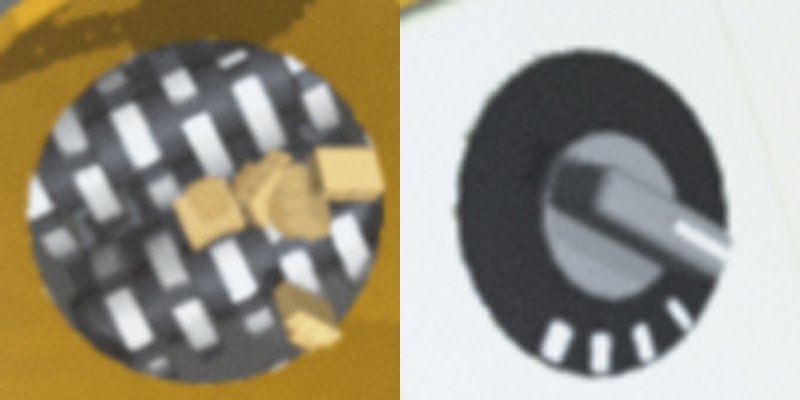

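Five beige pieces lie in the hopper: one at crop (210,210), two touching at (260,180) and (295,205), one at (350,170) and one at (310,315). The small orange pot stands upright at (120,222). The dial points to Off at picture (483,103). Now I'll move above the dial.

Call:
send_rows(
  moves=[0.016,0.033,0,-0.6,0.6,-6.9,0.032,0.066,0,-1.2,1.2,-13.8,0.048,0.099,0,-1.9,1.9,-20.7,0.064,0.132,0.01,-2.6,2.5,-27.6,0.08,0.165,0.02,-3.2,3.1,-34.5],
)

```text
clock: 18.3
tool_pos: [0.5383, 0.1694, 0.3618]
eef_rot: [-0.165, 0.986, -0.003, 0.011]
contact_force: [0.5, -0.0, -0.9]
opening: 1.0
```

```bash
python3 log.py
python3 - <<'E'
from mv import *
rel((.556,.243,.27),frame(56.1,90))
E
```

```text
18.3 [ 0.066  0.576 -0.781  1.617  0.456  1.119  1.07 ] [0.5383 0.1694 0.3618] 0.9996468837744111 [ 0.5 -0.  -0.9]
[[-0.945 -0.325  0.022]
 [-0.325  0.946 -0.002]
 [-0.02  -0.009 -1.   ]]
shift [-0.0388, 0.0646, 0.092] rot [-0.86, 0.95, -37.12] rows 5.2
```

Call:
send_rows(
  moves=[-0.008,0.013,0.018,-0.2,0.2,-7,-0.016,0.026,0.036,-0.3,0.4,-14,-0.023,0.039,0.054,-0.5,0.6,-21,-0.031,0.052,0.072,-0.7,0.8,-28,-0.039,0.065,0.092,-0.9,0.9,-35],
)

```text
clock: 18.72
tool_pos: [0.556, 0.2431, 0.2684]
eef_rot: [-0.456, 0.89, -0.001, 0.0]
contact_force: [0.3, 0.5, -0.2]
opening: 1.001
```

```bash
python3 log.py
python3 - <<'E'
from mv import *
rel((.556,.243,.27),frame(56.1,90))
from plant import imaging
s=imaging.snapshot("wrist");cv2.imwrite("pics/w9.png",s["image"][:,:,::-1]); np.savez("w9.npz",**{k:s[k] for k in("image","depth","mtx","rvec","tvec")})
for q in("dial_plate","dial_grip"): print(q,[(o["score"],(np.array(o["point"])*[560,420]).round(1)) for o in imaging.pinpoint(q,s)])
s2=imaging.snapshot("side");np.savez("s9.npz",**{k:s2[k] for k in("image","depth","mtx","rvec","tvec")})
E
```

```text
18.7167 [-0.029  0.78  -0.869  1.599  0.658  1.077  1.437] [0.556  0.2431 0.2684] 1.0012283589704192 [ 0.3  0.5 -0.2]
[[-0.585 -0.811  0.002]
 [-0.811  0.585 -0.001]
 [-0.    -0.002 -1.   ]]
shift [0.0001, -0.0, -0.0016] rot [-0.1, 0.01, -1.89] rows 0.3
dial_plate [(0.79, array([284.8, 205.2]))]
dial_grip [(0.77, array([288.2, 218.9]))]
```

View pics/w9.png

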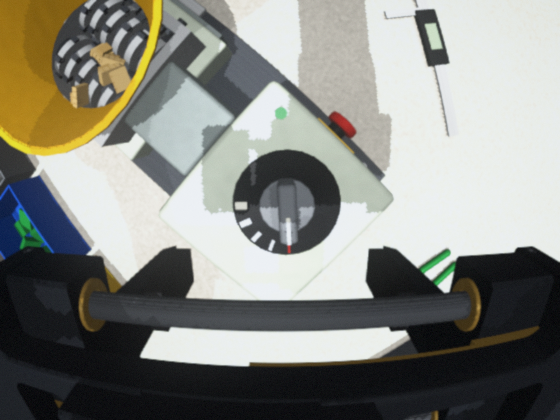

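```bash
cat > fish.py <<'E'
from h import *
def rays(s,uv):
    K=s["mtx"];x=(uv[:,0]-K[0,2])/K[0,0];y=(uv[:,1]-K[1,2])/K[1,1];t=np.hypot(x,y)
    k=np.where(t>1e-9,np.sin(t)/np.maximum(t,1e-9),1); d=np.c_[x*k,y*k,np.cos(t)]
    Rm=cv2.Rodrigues(s["rvec"])[0]; return -Rm.T@s["tvec"], d@Rm
def atz(s,uv,z):
    c,d=rays(s,np.atleast_2d(np.asarray(uv,float))); return c+d*((z-c[2])/d[:,2])[:,None]
E
python3 - <<'E'
from fish import *
s=dict(np.load("w9.npz")); g=s["image"].max(2)
print("cam",(-cv2.Rodrigues(s["rvec"])[0].T@s["tvec"]).round(4))
print(atz(s,[284.8,205.2],.126),atz(s,[288.2,218.9],.153))
m=np.zeros_like(g);m[140:262,225:350]=(g[140:262,225:350]<75)
n,lab,st,ct=cv2.connectedComponentsWithStats(m); k=1+st[1:,4].argmax()
cs=cv2.findContours((lab==k).astype(np.uint8),cv2.RETR_EXTERNAL,cv2.CHAIN_APPROX_NONE)[0]
c=cv2.convexHull(max(cs,key=len))[:,0]
P=atz(s,c,.126)
for _ in range(5):
    cc,rr=circ(P);e=abs(np.hypot(*(P[:,:2]-cc).T)-rr);P=P[e<max(.0015,2*np.median(e))]
print("plate",cc.round(4),rr.round(4),len(P))
# bar top via depth
v,u=np.mgrid[150:262,230:345]; uv=np.c_[u.ravel(),v.ravel()]
c0,d=rays(s,uv.astype(float)); K=s["mtx"]; 
t=np.hypot((uv[:,0]-K[0,2])/K[0,0],(uv[:,1]-K[1,2])/K[1,1]); D=s["depth"][uv[:,1],uv[:,0]]
W=c0+d*(D/np.cos(t))[:,None]; b=W[(W[:,2]>.148)&(W[:,2]<.17)&(D>0)]
b=b[np.hypot(*(b[:,:2]-cc).T)<.04]
print("bar",len(b),b.mean(0).round(4),np.median(b[:,2])); 
rect=cv2.minAreaRect(b[:,:2].astype(np.float32));print(rect)
E
```

```text
cam [0.517  0.1887 0.3886]
[[0.55257244 0.2456529  0.126     ]] [[0.55303528 0.25000307 0.153     ]]
plate [0.5504 0.2453] 0.0443 38
bar 1145 [0.5498 0.2442 0.1587] 0.15893677172781906
((0.550894558429718, 0.24599331617355347), (0.04673617705702782, 0.014004463329911232), 57.245399475097656)
```

Run:
```python
from h import *
for n in("scene","side"):
    D=np.load(n+".npz");W=D["W"].reshape(-1,3);g=D["img"].max(2).ravel()
    m=(g<70)&(np.hypot(W[:,0]-.551,W[:,1]-.245)<.06)&(abs(W[:,2]-.126)<.006)
    p=W[m]; 
    if len(p)<10: print(n,len(p));continue
    h=cv2.convexHull(p[:,:2].astype(np.float32))[:,0]
    print(n,len(p),cv2.minEnclosingCircle(h),circ(h))
```

```text
scene 29 ((0.5344387888908386, 0.21118061244487762), 0.018215009942650795) (array([0.53601075, 0.21300451]), np.float64(0.014720945532428947))
side 251 ((0.5493384003639221, 0.2428615540266037), 0.046279966831207275) (array([0.54978711, 0.24195054]), np.float64(0.0439455470369175))
```

Run:
```python
from mv import *
rel((.5505,.2442,.172),frame(57.0,90))
```

```text
shift [0.0016, 0.0051, 0.0972] rot [0.0, -0.04, -3.19] rows 2.3
```

Call:
send_rows(
  moves=[0.001,0.002,0.02,0,0,-2,0.002,0.005,0.045,0,0,-3.2,0.002,0.005,0.07,0,0,-3.2,0.002,0.005,0.09,0,0,-3.2,0.002,0.005,0.097,0,0,-3.2],
)

```text
clock: 19.33
tool_pos: [0.5499, 0.2412, 0.1707]
eef_rot: [-0.475, 0.88, -0.001, -0.002]
contact_force: [-0.8, -0.3, -0.7]
opening: 1.0
```

```bash
python3 log.py
python3 - <<'E'
from mv import *
from plant import imaging
rel((.5505,.2442,.1625),frame(57.0,90))
s=imaging.snapshot("wrist");cv2.imwrite("pics/w10.png",s["image"][:,:,::-1])
E
```

```text
19.3333 [-0.064  0.891 -0.798  1.705  0.791  0.904  1.364] [0.5499 0.2412 0.1707] 1.0000382354120907 [-0.8 -0.3 -0.7]
[[-0.548 -0.837 -0.001]
 [-0.837  0.548 -0.004]
 [ 0.004 -0.001 -1.   ]]
shift [-0.0028, 0.0011, 0.0082] rot [-0.06, -0.25, -0.22] rows 0.2
```

View pics/w10.png

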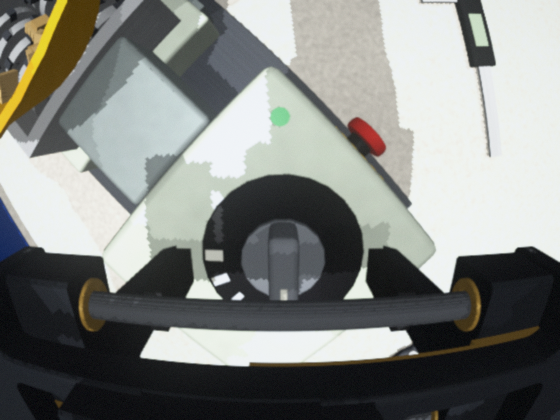

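The bar at (283,260) is centred between the fingers and parallel to the pads. Descending.

Call:
send_rows(
  moves=[-0.001,0,0.003,0,0,0,-0.0028,0.001,0.006,0,-0.2,-0.2,-0.0028,0.001,0.008,0,-0.2,-0.2,-0.0028,0.001,0.0082,0,-0.2,-0.2,-0.0028,0.001,0.0082,0,-0.2,-0.2],
)

```text
clock: 19.8
tool_pos: [0.5509, 0.2446, 0.1631]
eef_rot: [-0.477, 0.879, -0.0, 0.0]
contact_force: [-0.9, -0.2, 0.4]
opening: 1.002
```

```bash
python3 log.py
python3 - <<'E'
from mv import *
rel((.5505,.2442,.1625),frame(57.0,90))
E
```

```text
19.8 [-0.071  0.902 -0.792  1.706  0.803  0.89   1.356] [0.5509 0.2446 0.1631] 1.002183960324701 [-0.9 -0.2  0.4]
[[-0.545 -0.839  0.001]
 [-0.839  0.545 -0.   ]
 [-0.    -0.001 -1.   ]]
shift [0.0006, 0.0001, 0.0006] rot [-0.06, 0.01, 0.0] rows 0.0
```

Call:
send_rows(
  moves=[0,0,0,0,0,0,0,0,0,0,0,0,0,0,0,0,0,0,0,0,0,0,0,0,0,0,0,0,0,0],
  claw=1,
  grip_force=15,
)

```text
clock: 20.22
tool_pos: [0.5508, 0.2446, 0.1632]
eef_rot: [-0.477, 0.879, -0.0, 0.0]
contact_force: [-0.4, 0.2, -0.7]
opening: 0.65
```

Call:
send_rows(
  moves=[0,0,0,0,0,0,0,0,0,0,0,0,0,0,0,0,0,0,0,0,0,0,0,0,0,0,0,0,0,0],
)

```text
clock: 20.63
tool_pos: [0.5509, 0.2446, 0.1632]
eef_rot: [-0.477, 0.879, -0.0, 0.0]
contact_force: [0.5, -0.1, 0.9]
opening: 0.272
```

```bash
python3 log.py; python3 -c "
from plant import r
s=r.get_state();print(s['moment'],s['contact_force'])"
```

```text
20.6333 [-0.071  0.902 -0.792  1.706  0.803  0.89   1.356] [0.5509 0.2446 0.1632] 0.27168248937330136 [ 0.5 -0.1  0.9]
[[-0.545 -0.839  0.001]
 [-0.839  0.545 -0.001]
 [-0.    -0.001 -1.   ]]
[ 0.13631848 -0.02250048 -0.02642575] [ 0.53740344 -0.07831649  0.91145595]
```

Call:
send_rows(
  moves=[0,0,0,0,0,0,0,0,0,0,0,0,0,0,0,0,0,0,0,0,0,0,0,0,0,0,0,0,0,0],
)

```text
clock: 21.05
tool_pos: [0.5503, 0.245, 0.1632]
eef_rot: [-0.477, 0.879, -0.0, 0.0]
contact_force: [-3.2, 0.3, 1.2]
opening: 0.158
```

```bash
python3 log.py; python3 -c "
from plant import r
s=r.get_state();print(s['moment'],s['contact_force'])"
```

```text
21.05 [-0.071  0.902 -0.793  1.707  0.803  0.89   1.356] [0.5503 0.245  0.1632] 0.15785875141220038 [-3.2  0.3  1.2]
[[-0.544 -0.839  0.   ]
 [-0.839  0.544 -0.   ]
 [-0.    -0.    -1.   ]]
[0.35473269 0.48996759 0.13944435] [-3.15466779  0.33408696  1.19086136]
```

Call:
send_rows(
  moves=[0,0.0007,0,0,0,0,0,0.0007,0,0,0,0,0,0.0007,0,0,0,0,0,0.0007,0,0,0,0,0,0.0007,0,0,0,0],
  grip_force=55,
)

```text
clock: 21.47
tool_pos: [0.5502, 0.245, 0.1632]
eef_rot: [-0.477, 0.879, -0.0, 0.0]
contact_force: [2.4, -0.7, -0.2]
opening: 0.149
```

```bash
python3 log.py; python3 -c "
from plant import r
s=r.get_state();print(s['moment'],s['contact_force'])"
```

```text
21.4667 [-0.071  0.901 -0.792  1.707  0.803  0.889  1.355] [0.5502 0.245  0.1632] 0.14948994338791086 [ 2.4 -0.7 -0.2]
[[-0.545 -0.839  0.001]
 [-0.839  0.545 -0.   ]
 [-0.    -0.001 -1.   ]]
[ 0.0667684  -0.24445276  0.09277108] [ 2.39829235 -0.74781517 -0.21235524]
```

```bash
cat > ang.py <<'E'
from mv import *
s=r.get_state();M=R.from_quat(s["eef_rot"]).as_matrix();a=np.degrees(np.arctan2(-M[1,0],-M[0,0]))
print("bar az",a.round(2),"dial",np.radians(57.03-a).round(3),"tilt",np.degrees(np.arccos(-M[2,2])).round(2),"pos",s["tool_pos"].round(4),"F",s["contact_force"].round(1),"M",s["moment"].round(2),"op",round(s["opening"],3),"clk",s["clock"])
E
python3 ang.py
```

```text
bar az 57.01 dial 0.0 tilt 0.06 pos [0.5502 0.245  0.1632] F [ 2.4 -0.7 -0.2] M [ 0.07 -0.24  0.09] op 0.149 clk 21.4667
```

Call:
send_rows(
  moves=[0,0,0,0,0,4,0,0,0,0,0,8,0,0,0,0,0,12,0,0,0,0,0,16,0,0,0,0,0,20],
)

```text
clock: 21.88
tool_pos: [0.5503, 0.245, 0.1632]
eef_rot: [-0.316, 0.949, -0.0, 0.0]
contact_force: [-0.4, 0.4, -0.2]
opening: 0.155
```

```bash
python3 ang.py
```

```text
bar az 36.81 dial 0.353 tilt 0.06 pos [0.5503 0.245  0.1632] F [-0.4  0.4 -0.2] M [ 0.12 -0.15  0.08] op 0.155 clk 21.8833
```

Call:
send_rows(
  moves=[0,0,0,0,0,4,0,0,0,0,0,8,0,0,0,0,0,12,0,0,0,0,0,16,0,0,0,0,0,20],
)

```text
clock: 22.3
tool_pos: [0.5503, 0.245, 0.1632]
eef_rot: [-0.145, 0.989, -0.0, 0.0]
contact_force: [0.6, 0.5, -0.7]
opening: 0.155
```

```bash
python3 ang.py
python3 - <<'E'
from plant import imaging
import cv2
s=imaging.snapshot("wrist");cv2.imwrite("pics/w11.png",s["image"][:,:,::-1])
E
```

```text
bar az 16.63 dial 0.705 tilt 0.07 pos [0.5503 0.245  0.1632] F [ 0.6  0.5 -0.7] M [ 0.08 -0.04  0.14] op 0.155 clk 22.3
```

View pics/w11.png

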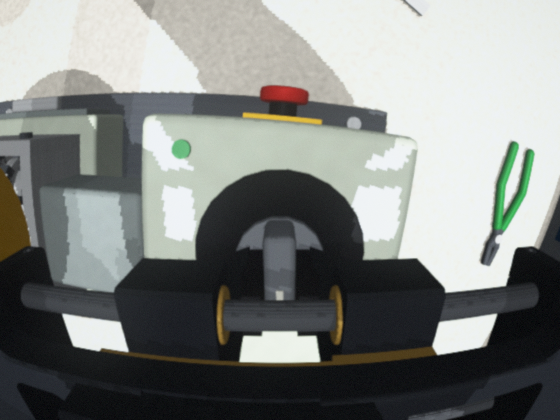

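The bar at (279,262) still lies square in the pads and has turned with the hand. Going on to just short of the third stop.

Call:
send_rows(
  moves=[0,0,0,0,0,4,0,0,0,0,0,8,0,0,0,0,0,12,0,0,0,0,0,16,0,0,0,0,0,20],
)

```text
clock: 22.77
tool_pos: [0.5503, 0.245, 0.1632]
eef_rot: [0.032, 0.999, -0.0, 0.001]
contact_force: [0.5, -0.3, -0.1]
opening: 0.151
```

```bash
python3 ang.py
```

```text
bar az -3.62 dial 1.059 tilt 0.08 pos [0.5503 0.245  0.1632] F [ 0.5 -0.3 -0.1] M [-0.03 -0.03  0.16] op 0.151 clk 22.7667
```

Call:
send_rows(
  moves=[0,0,0,0,0,2,0,0,0,0,0,4,0,0,0,0,0,5.5,0,0,0,0,0,7,0,0,0,0,0,7.5],
)

```text
clock: 23.18
tool_pos: [0.5503, 0.245, 0.1632]
eef_rot: [0.097, 0.995, -0.0, 0.001]
contact_force: [0.8, -0.9, 0.1]
opening: 0.152
```

```bash
python3 ang.py
```

```text
bar az -11.16 dial 1.19 tilt 0.08 pos [0.5503 0.245  0.1632] F [ 0.8 -0.9  0.1] M [-0.08 -0.12  0.1 ] op 0.152 clk 23.1833
```

Call:
send_rows(
  moves=[0,0,0,0,0,0.5,0,0,0,0,0,0.5,0,0,0,0,0,0.5,0,0,0,0,0,0.5,0,0,0,0,0,0.5],
)

```text
clock: 23.6
tool_pos: [0.5503, 0.245, 0.1632]
eef_rot: [0.101, 0.995, -0.0, 0.001]
contact_force: [1.1, 0.7, 0.1]
opening: 0.149
```

```bash
python3 ang.py
python3 - <<'E'
from plant import imaging
from fish import *
s=imaging.snapshot("wrist");np.savez("w12.npz",**{k:s[k] for k in("image","depth","mtx","rvec","tvec")})
a=cv2.resize(s["image"][160:310,190:370],(480,400),interpolation=2)
# bar from depth
K=s["mtx"];v,u=np.mgrid[160:310,220:340];uv=np.c_[u.ravel(),v.ravel()]
c0,d=rays(s,uv.astype(float));t=np.hypot((uv[:,0]-K[0,2])/K[0,0],(uv[:,1]-K[1,2])/K[1,1]);D=s["depth"][uv[:,1],uv[:,0]]
W=c0+d*(D/np.cos(t))[:,None];b=W[(D>0)&(abs(W[:,2]-.159)<.004)&(np.hypot(W[:,0]-.5503,W[:,1]-.245)<.035)]
print(len(b),b.mean(0),cv2.minAreaRect(b[:,:2].astype(np.float32)))
s=imaging.snapshot("side");b=cv2.resize(s["image"][130:190,235:305],(466,400),interpolation=2)
cv2.imwrite("pics/w12.png",np.hstack([a,b])[:,:800,::-1])
cv2.imwrite("pics/s12.png",s["image"][:,:,::-1])
E
```

```text
bar az -11.65 dial 1.199 tilt 0.08 pos [0.5503 0.245  0.1632] F [1.1 0.7 0.1] M [-0.1  -0.06  0.12] op 0.149 clk 23.6
2801 [0.54234926 0.24764477 0.15882208] ((0.5423810482025146, 0.24630987644195557), (0.03332780674099922, 0.03260345757007599), 38.626338958740234)
```

View pics/w12.png

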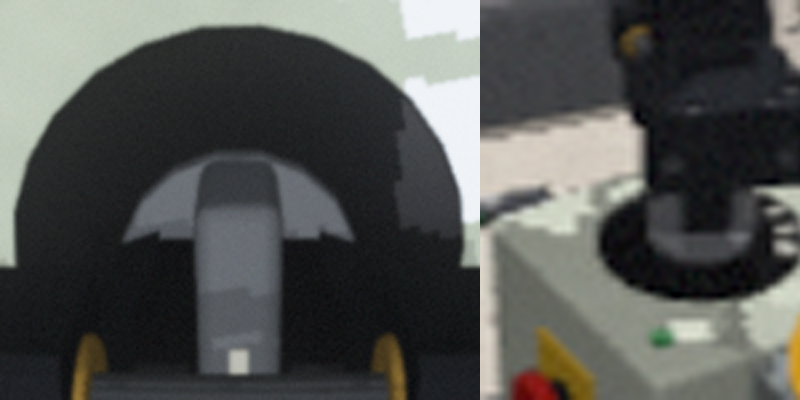

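View pics/s12.png

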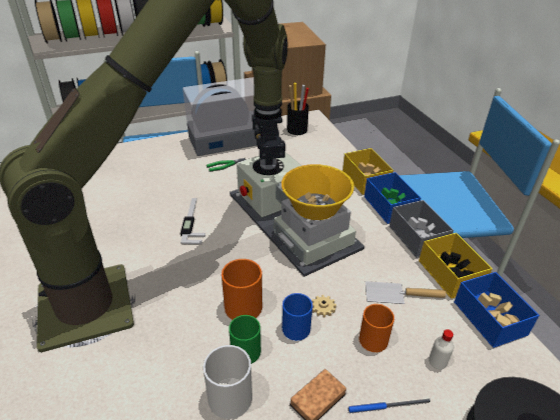

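Run:
```python
from fish import *
for f,rows,cols in (("w9.npz",range(190,222),(268,310)),("w12.npz",range(240,298),(250,310))):
    s=dict(np.load(f)); g=cv2.GaussianBlur(cv2.cvtColor(s["image"],cv2.COLOR_RGB2GRAY),(3,3),0).astype(float)
    res=[]
    for L in (0,1):
        pts=[]
        for v in rows:
            gr=np.diff(g[v,cols[0]:cols[1]]); h=len(gr)//2
            k=gr[:h].argmax() if L==0 else h+gr[h:].argmin()
            pts.append((cols[0]+k+.5,v))
        P=atz(s,pts,.160); vx,vy,x0,y0=cv2.fitLine(P[:,:2].astype(np.float32),cv2.DIST_HUBER,0,.001,.001).ravel()
        res.append((np.degrees(np.arctan(vy/vx)).round(2),x0.round(4),y0.round(4)))
    print(f,res)
```

```text
w9.npz [(np.float32(59.2), np.float32(0.551), np.float32(0.2365)), (np.float32(49.24), np.float32(0.5438), np.float32(0.2425))]
w12.npz [(np.float32(-13.29), np.float32(0.5387), np.float32(0.2418)), (np.float32(-10.14), np.float32(0.5404), np.float32(0.2546))]
```

```bash
python3 ang.py
python3 - <<'E'
from plant import r
print(r.finish_job())
E
python3 ang.py
```

```text
bar az -11.66 dial 1.199 tilt 0.08 pos [0.5503 0.245  0.1632] F [-0.1 -0.4 -0.2] M [-0.08 -0.08  0.12] op 0.15 clk 23.7
the job is handed in; nothing more can be done
None
the job is handed in; nothing more can be done
```

The job is handed in at about 23.7 s. The scrap is in the hopper, the empty pot is back on the bench, and the arm is still gripping the dial at the third stop.

- **Scrap:** I tipped the small orange pot over the hopper to about 158° with a shake. The wrist camera then showed five beige pieces on the cutters. Two of them touch, so that count is by eye.
- **Pot:** It looked empty when tilted towards the side camera, though a narrow strip of floor behind the near wall stayed hidden. It was set down upright within about 1 mm of where it started, and the last pictures show it standing there.
- **Dial:** I turned it clockwise in one firm grasp (55 N) and stopped at a tool angle of 1.199 rad from Off; the third stop is at 1.2. The angle never went past that. I did not see the clicks one by one. The measured torque of 0.10–0.16 N m over the last part of the turn fits the spring and click values given.
- **Angle check:** The bar's edges in the last wrist picture average -11.7°, against -11.65° for the tool. The two edges taken singly differ by about 3°, at -13.3° and -10.1°. I could not see the pointer against the plate marks, because the fingers hide it.
- **Other things:** The rest of the things on the bench look unmoved in the final side picture.

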